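Lay out the coffee bench in working order

TASK

Set up the coffee bench in the order of work. First slide the handle saddle of the portafilter rest along its bar so that it stands on the brass line, let it go, and then lay the portafilter in the rest, head down in the recess and handle in the saddle. Stand the dosing cup in the middle of the scale's weighing plate, the levelling tool in the well of the dock that is nearer the scale and the tamper in the well beside it, all upright and fully down.

Things in the scene. Friction and masses are not known exactly. Their poses are not given: they have to be found in the camera images.
- dosing_cup: plain open steel cup, straight wall, 58 mm across and 50 mm high, 0.11 kg, stands upright. Origin: centre of its underside, z up. Grasp round the wall.
- leveller: coffee levelling tool: low round steel puck with a dark top, 62 mm across, 34 mm high, 0.32 kg. Origin: centre of its underside, z up. Grasp round the side near the top.
- tamper: coffee tamper: steel base 58 mm across and 26 mm high with an upright dark handle about 30 mm thick above it, 102 mm high in all, 0.38 kg. Origin: centre of its underside, z up. Grasp the handle.
- portafilter: portafilter lying flat, 211 mm long, 0.48 kg. Origin: underside, mid-length; +x towards the handle's free end, z up. Round steel head 70 mm across, 29 mm high, centre at x = -70 mm; neck 20 mm thick, x = -38 to -12; black round handle up to 34 mm thick, x = -12 to +105, axis 17 mm above the underside. Grasp the handle near its front end (about x = +5 mm), where it balances.
- scale: flat black coffee scale, 132 x 112 mm, fixed, with a square steel weighing plate about 100 x 100 mm whose top is 19 mm above the table. Display strip on the robot's side. Origin: on the table under the centre of the weighing plate; x away from the robot, y left.
- dock: dark wooden block, 92 (x) x 176 (y) x 20 mm, fixed, with two equal round wells 68 mm across and 9 mm deep side by side. Origin: centre of its underside; well centres at y = +41 mm and y = -41 mm, x = 0; well floors 11 mm above the table.
- rest: portafilter rest, fixed: dark wooden head block 96 x 96 x 26 mm with a round recess 77 mm across, 6 mm deep (floor at z = 20 mm); before it, towards the robot (-x), a wooden strip 84 mm wide with a steel bar along x for the handle saddle, and a brass line inlaid across it at x = -138 mm. Origin: on the table under the recess centre. The portafilter's handle goes along -x, through the saddle.
- saddle (a joint): position of the aluminium handle saddle on the rest's bar, m: 0 next to the head block (saddle centre at x = -72 mm in the rest's frame), growing as it slides to -x, up to 0.085. At 0.066 the dark centre marks on its cheeks lie on the brass line. Friction about 1.5 N; it stays where it is left.
- saddle_grip (a point): point in the middle of the saddle, 30 mm above the table; axes as the rest's. The saddle is an upward-open U, 26 mm long in x, 52 mm wide over its two cheeks (in y), 39 mm high; the gap for the handle is 40 mm wide, its floor at z = 20 mm. Grip both cheeks from outside, fingers closing along y.

How it is judged:
By the outcome, as a careful person would: the job done as asked, in the order asked, and still so for the second after the job is handed in, with the robot touching nothing.
It also fails if it takes over 96 s, if anything falls off the work surface, if the arm or the gripper's body presses on something with over 40 N, if the wrist force passes 120 N, or if a joint passes its speed limit or range.

ROBOT

A 6-joint arm with a two-finger parallel gripper is mounted at the origin on a cart in front of the work surface, level with it; the furniture and walls round the work are solid. World frame = base frame: x ahead of the robot, y to its left, z up, the work surface at z = 0. Lengths are in m, angles in rad, forces in N, time in s.
With the tool pointing down it reaches from about 0.225 to 0.875 m from the base axis. Payload 3.4 kg.
Tool frame: the origin (TCP) lies at the very end of the fingers, on their centre line; the grasp point (between the pads) lies 19 mm behind it; z points along the fingers, y is the line along which they close (so a half turn about z gives the same grasp; the last joint's range is limited). The gripper opens to 85 mm and grips with 20 to 120 N. Pads are 22 mm wide; open, the fingers measure 114 mm over their backs; the gripper's body (76 mm by 85 mm) begins 54 mm behind the grasp point. The pads swing forward as they close: fully open they stand 13 mm farther back than shut.
Start: joints at [-1.343, 0.276, 1.505, -0, 1.361, -0.121], TCP at [0.197, -0.54, 0.231] pointing down, gripper open.
Joint ranges: [-2.89, 2.89], [-0.75, 2.08], [0.22, 2.7], [-1.18, 4.32], [0.11, 2.71], [-2.7, 2.7]. Speed limits (rad/s): [2.57, 2.57, 3.14, 3.14, 3.14, 3.14].

INTERFACE

Orientations are given as a unit quaternion [w, x, y, z].
In Python, from rig import manip, eyes gives the robot as it stands.
- The arm moves only by the tool servo_tool, never from a script. Its argument "series" is text: rows parted by semicolons, each of 7 numbers parted by spaces: the shift along the tool's x, y, z in m, then the turn, a rotation vector about the tool's x, y, z in degrees, then the closure, from 0 (fully open) to 1 (shut). In form: dx dy dz ax ay az fingers; .... A call has 1 to 5 rows; each row is the pose to reach, as a shift and turn from the pose commanded when the call began, along the tool's axes at that moment; what a row does not reach only later rows make up. A row lasts 1/10 s, in which the tool goes at most 50 mm and 8.59 degrees, less where a joint would pass 70% of its speed; a pose out of reach is approached as far as the arm can. A call with a gripper value outside its range is refused whole. The fingers move at their own pace and stop on an object; "squeeze" is the grip in N (left out, the last holds). Time passes only in rows, so rows that repeat a pose let the fingers close. It gives the time, the measured TCP pose, the force, the opening and the grip force at its end, in the units of the state.
- manip.get_state(): the state, without advancing time (a new reading comes with each control period).
- eyes.get_image(name): name is "side" or "top" or "wrist"; returns the picture (384x512x3 uint8, red, green, blue); there is no depth.
- eyes.camera_info(name): a dict with "fx", "fy", "cx", "cy" (pixels), "eye" and "orientation" of the camera in the world. Camera axes: x right, y down, z forward; pixel columns grow to the right and rows downward; lengths in m; the calibration is good to about 2 mm. A picture is of the moment at which its call begins: read the wrist's pose just before it. camera_info takes no time and is no camera call; for the wrist camera it gives the pose at the moment of the call.
- manip.sign_off(): hands the job in; it is judged then, once.
The state is a dict: "clock": time; "qpos": joint angles; "qd": joint speeds; "effort": joint torques, N m; "position": TCP position; "ee_rot": TCP orientation; "contact_force": force on the tool from outside, world axes, zero at the start; "moment": the same for the moment, N m; "width": finger opening in m; "gripper_force": force on a finger pad.
Only numpy, scipy, OpenCV 4.12 (cv2) and the standard library are available. Lean on these libraries where they do the work, as an engineer would, in place of code of your own. Each camera call takes 0.05 s, during which the arm holds its last target. There are 200 camera calls.

## Working session

There is one attempt and no reset: what is moved stays moved. The work goes in short steps, Python scripts to look and compute and a tool call to move; the robot and the scene stay as the last step left them, time stands still between calls to the robot, and variables do not carry over. Pictures are saved under pics/ and viewed, at most 14 in all, crops included, and the job is handed in when it is done.

Besides the shell and the picture viewer there is one more tool, called after ">>>" as name(argument=value, ...) on one line, values as JSON. servo_tool: Moves the arm, as the interface text tells. Its arguments: {"type":"object","properties":{"series":{"type":"string"},"squeeze":{"type":"number"}},"required":["series"]}

```bash
mkdir -p pics; ls
python3 - <<'E'
from rig import manip, eyes
import cv2,numpy as np
s=manip.get_state();print(s)
for n in("top","side","wrist"):
    c=eyes.camera_info(n);print(n,c)
    cv2.imwrite(f"pics/{n}0.png",eyes.get_image(n)[:,:,::-1])
a=[cv2.imread(f"pics/{n}0.png") for n in("top","side")]
E
```

```text
pics
{'clock': 0.0, 'qpos': array([-1.34298777e+00,  2.76619326e-01,  1.50613285e+00, -2.51845012e-05,
        1.36075502e+00, -1.20996557e-01]), 'qd': array([ 0.00031613,  0.00058501, -0.00074389,  0.00058241,  0.0003384 ,
       -0.00250111]), 'effort': array([-1.97023346e-04, -4.16765535e+01, -2.45805377e+01, -2.19660228e-04,
        1.11257663e-02,  9.96276214e-06]), 'position': array([ 0.19638448, -0.53984168,  0.23042599]), 'ee_rot': array([-9.55251130e-04,  9.84829474e-01,  1.73522307e-01, -6.33952647e-05]), 'contact_force': array([ 0.24706423, -0.10076198, -0.06171864]), 'moment': array([-0.02563668, -0.00044653,  0.03416564]), 'gripper_force': 0.0, 'width': 0.08540427746645038}
top {'fx': 358.43304313467036, 'fy': 358.43304313467036, 'cx': 259.6299489115898, 'cy': 188.5605977749937, 'eye': array([0.40965096, 0.08578311, 1.02742686]), 'orientation': array([-0.05152739,  0.71070392, -0.70081166,  0.0332848 ])}
side {'fx': 348.8916906222693, 'fy': 348.8916906222693, 'cx': 254.38129110859677, 'cy': 191.55591771389194, 'eye': array([0.22018129, 0.40968147, 0.7717654 ]), 'orientation': array([ 0.09416265, -0.33438193,  0.90286899, -0.25327793])}
wrist {'fx': 313.1833509793241, 'fy': 313.1833509793241, 'cx': 255.46315445173158, 'cy': 192.05008759370105, 'eye': array([ 0.26002597, -0.51620021,  0.37295109]), 'orientation': array([ 0.11060756,  0.81181111, -0.56800745, -0.07807834])}
```

View pics/top0.png

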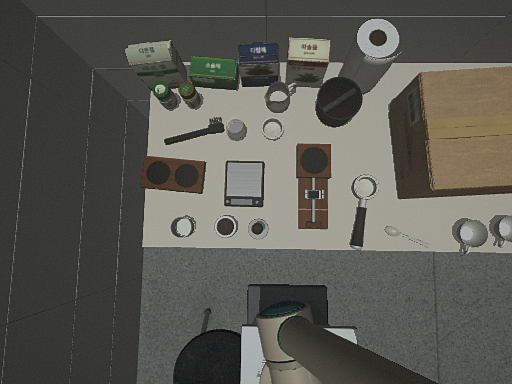

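View pics/side0.png

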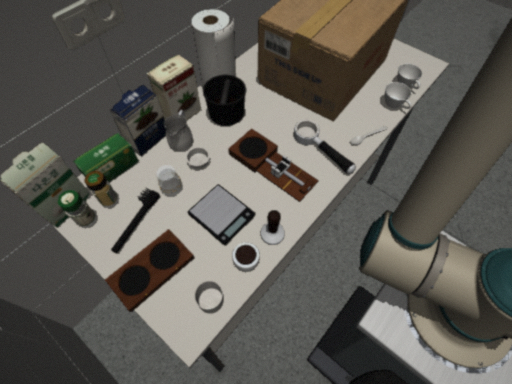

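Top shows the dock (172,175), scale (245,183), rest (313,185), portafilter (362,210) and small round things at (184,227), (226,226), (258,228), (236,128), (272,129). I'll zoom in to identify these.

Run:
```python
import cv2,numpy as np
t=cv2.imread("pics/top0.png");s=cv2.imread("pics/side0.png")
z=lambda i,f:cv2.resize(i,None,fx=f,fy=f,interpolation=cv2.INTER_CUBIC)
def g(i):return np.clip((i/255.)**.7*255,0,255).astype(np.uint8)
a=z(t[110:250,135:300],4);b=z(s[140:315,100:300],4)
cv2.imwrite("pics/za.png",g(a));cv2.imwrite("pics/zb.png",g(b)[:600])
```

```text
(no output)
```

View pics/za.png

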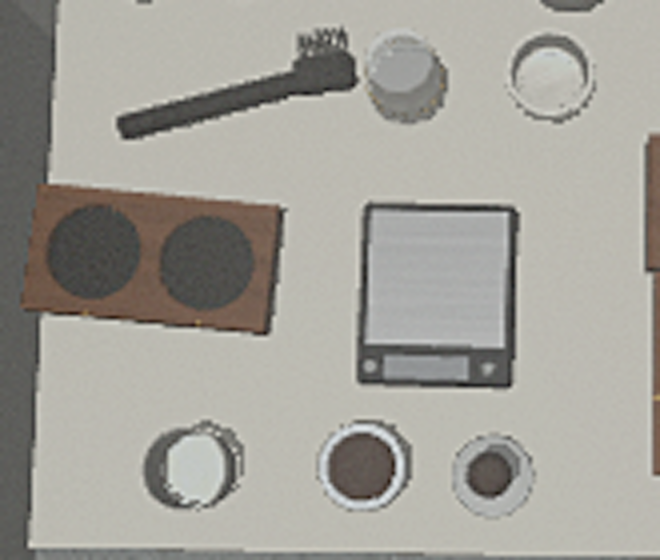

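View pics/zb.png

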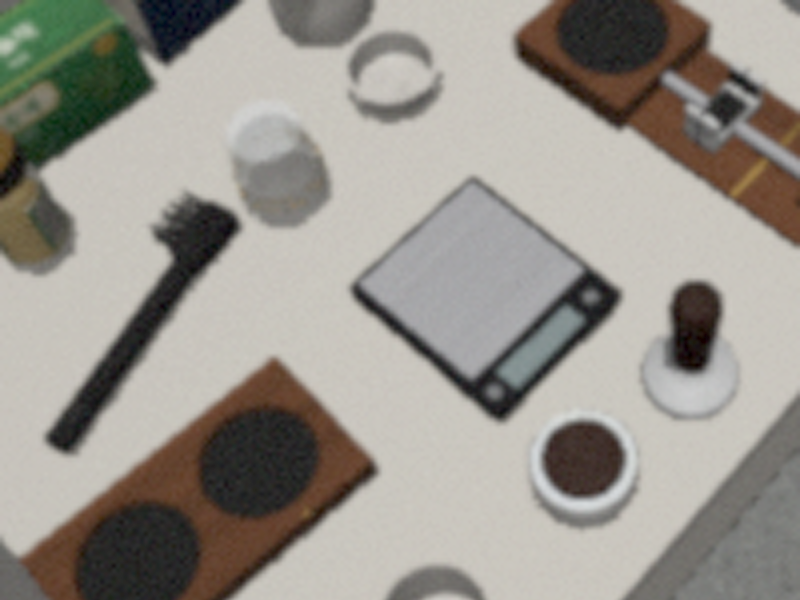

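Zooms: leveller at top (226,226), tamper at (258,228). Two open cups are candidates for the dosing cup, at (184,227) and (272,129). I'll measure both.

```bash
cat > h.py <<'E'
import cv2,numpy as np
from rig import manip,eyes
from scipy.spatial.transform import Rotation as R
def rot(q): return R.from_quat([q[1],q[2],q[3],q[0]])
def cam(n): return eyes.camera_info(n)
def rays(c,px):
    px=np.atleast_2d(np.asarray(px,float))
    d=np.c_[(px[:,0]-c["cx"])/c["fx"],(px[:,1]-c["cy"])/c["fy"],np.ones(len(px))]
    return rot(c["orientation"]).apply(d)
def plane(c,px,z):
    d=rays(c,px); e=c["eye"]; return (e+d*((z-e[2])/d[:,2])[:,None])[:,:2]
def proj(c,P):
    p=rot(c["orientation"]).inv().apply(np.atleast_2d(P)-c["eye"])
    return np.c_[p[:,0]/p[:,2]*c["fx"]+c["cx"],p[:,1]/p[:,2]*c["fy"]+c["cy"]]
def tri(c1,p1,c2,p2):
    d1,d2=rays(c1,p1)[0],rays(c2,p2)[0]
    A=np.c_[d1,-d2]; t=np.linalg.lstsq(A,c2["eye"]-c1["eye"],rcond=None)[0]
    a,b=c1["eye"]+d1*t[0],c2["eye"]+d2*t[1]
    return (a+b)/2,np.linalg.norm(a-b)
E
python3 - <<'E'
from h import *
t=cv2.imread("pics/top0.png");s=cv2.imread("pics/side0.png")
z=lambda i,f:cv2.resize(i,None,fx=f,fy=f,interpolation=cv2.INTER_CUBIC)
L=[(t,184,227),(t,272,129),(t,226,226),(s,210,295),(s,199,158),(s,245,256)]
I=[z(i[y-21:y+21,x-21:x+21],6) for i,x,y in L]
for k in I:
    for q in range(0,42,5): k[q*6,:8]=(0,0,255); k[:8,q*6]=(0,0,255)
cv2.imwrite("pics/c.png",np.vstack([np.hstack(I[:3]),np.hstack(I[3:])]))
E
```

```text
(no output)
```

View pics/c.png

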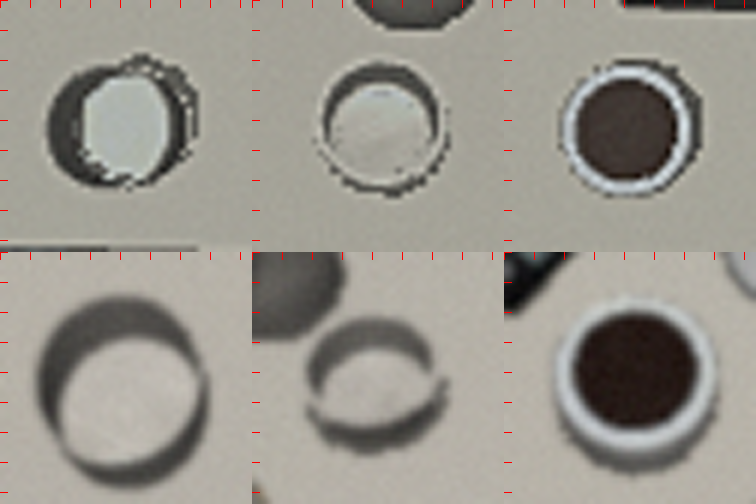

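The near-left cup (184,227) has the silhouette height of a ~50 mm cup. The one at (272,129) is a low ring, so it is a distractor. Next I'll get coarse positions and the wrist camera geometry.

Run:
```python
from h import *
np.set_printoptions(precision=4,suppress=True)
t=cam("top");s=cam("side")
for n,a,b,z in [("cup",(183,226),(210,294),.05),("lev",(226,226),(245,253),.034),("tampertop",(258,229),(273,214),.1),("wellL",(158.5,172.5),(135.5,281),.011),("wellR",(186.5,175.5),(165,254),.011),("recess",(314,160),(253,148),.02),("pfhead",(364,187),(307,131),.029),("pfend",(357,246),(350,169),.017)]:
    p,e=tri(t,a,s,b); print(n,p,round(e,4),plane(t,a,z)[0],plane(s,b,z)[0])
print("scale corners",plane(t,[(229,161),(264,162.5),(262,198),(227,196)],.019))
st=manip.get_state();w=cam("wrist");T=rot(st["ee_rot"])
print("cam in tool",T.inv().apply(w["eye"]-st["position"]),(T.inv()*rot(w["orientation"])).as_matrix())
print(T.as_matrix())
```

```text
cup [0.4208 0.3219 0.0357] 0.0031 [0.4219 0.3195] [0.4157 0.3228]
lev [0.4243 0.2042 0.033 ] 0.001 [0.4239 0.2038] [0.4245 0.2047]
tampertop [0.4183 0.1143 0.0977] 0.0041 [0.4165 0.1132] [0.4194 0.1164]
wellL [0.5743 0.4061 0.0075] 0.0039 [0.5752 0.4064] [0.5711 0.4049]
wellR [0.5652 0.3218 0.0208] 0.0016 [0.5674 0.3246] [0.5691 0.3201]
recess [ 0.6146 -0.0416  0.0177] 0.0018 [ 0.6149 -0.0409] [ 0.6126 -0.0407]
pfhead [ 0.5364 -0.1805  0.0254] 0.0046 [ 0.5379 -0.1784] [ 0.5329 -0.1788]
pfend [ 0.3749 -0.1603  0.0115] 0.0011 [ 0.3746 -0.1592] [ 0.3742 -0.1559]
scale corners [[0.6096 0.2019]
 [0.6063 0.1015]
 [0.5043 0.1057]
 [0.5087 0.205 ]]
cam in tool [ 0.0679 -0.0008 -0.1424] [[ 0.0008 -0.9633 -0.2685]
 [ 1.      0.0006  0.0007]
 [-0.0005 -0.2685  0.9633]]
[[ 0.9398  0.3418 -0.0003]
 [ 0.3418 -0.9398  0.0013]
 [ 0.0002 -0.0014 -1.    ]]
```

```bash
cat >> h.py <<'E'
def down(psi):  # tool z down, tool x at yaw psi (deg)
    return R.from_euler("z",psi,degrees=True)*R.from_quat([1,0,0,0])
def yaw(): 
    x=rot(manip.get_state()["ee_rot"]).apply([1,0,0]); return np.degrees(np.arctan2(x[1],x[0]))
def plan(*wps):
    """wps: (x,y,z,psi,grip[,mm per row]); print calls of up to 5 rows from the present pose"""
    s=manip.get_state(); p,q=s["position"],rot(s["ee_rot"]); P=[]
    for w in wps:
        p2,q2=np.array(w[:3]),down(w[3]); v=(w[5] if len(w)>5 else 42)/1000
        d=(q.inv()*q2).as_rotvec(); D=np.linalg.norm(p2-p)
        n=max(1,int(np.ceil(max(D/v,np.degrees(np.linalg.norm(d))/7))))
        P+=[(p+(p2-p)*k/n,q*R.from_rotvec(d*k/n),w[4]) for k in range(1,n+1)]; p,q=p2,q2
    p,q=s["position"],rot(s["ee_rot"])
    for i in range(0,len(P),5):
        rows=[]
        for a,b,g in P[i:i+5]:
            t=q.inv().apply(a-p); r=np.degrees((q.inv()*b).as_rotvec())
            rows.append(" ".join(f"{x:.3f}" for x in t)+" "+" ".join(f"{x:.1f}" for x in r)+f" {g:g}")
        print("; ".join(rows)); p,q=P[min(i+4,len(P)-1)][:2]
    print(len(P),"rows, clock",round(s["clock"],2))
E
python3 -c "
from h import *
plan((.47,.06,.3,0,0))"
```

```text
0.029 -0.029 -0.004 -0.0 0.0 1.2 0; 0.058 -0.059 -0.009 -0.0 0.0 2.5 0; 0.087 -0.088 -0.013 -0.0 0.0 3.7 0; 0.116 -0.118 -0.017 -0.0 0.0 5.0 0; 0.144 -0.147 -0.021 -0.0 0.0 6.2 0
0.026 -0.032 -0.004 -0.0 0.0 1.2 0; 0.051 -0.065 -0.009 -0.0 0.0 2.5 0; 0.077 -0.097 -0.013 -0.0 0.0 3.7 0; 0.102 -0.129 -0.017 -0.0 0.0 5.0 0; 0.128 -0.162 -0.022 -0.0 0.0 6.2 0
0.022 -0.035 -0.004 -0.0 0.0 1.2 0; 0.044 -0.070 -0.009 -0.0 0.0 2.5 0; 0.066 -0.105 -0.013 -0.0 0.0 3.7 0; 0.087 -0.140 -0.017 -0.0 0.0 5.0 0; 0.109 -0.175 -0.022 -0.0 0.0 6.2 0
0.018 -0.037 -0.004 -0.0 0.0 1.2 0
16 rows, clock 0.15
```

>>> servo_tool(series="0.029 -0.029 -0.004 0 0 1.2 0; 0.058 -0.059 -0.009 0 0 2.5 0; 0.087 -0.088 -0.013 0 0 3.7 0; 0.116 -0.118 -0.017 0 0 5 0; 0.144 -0.147 -0.021 0 0 6.2 0")

```text
clock: 0.65
position: [0.2819, -0.3512, 0.2522]
ee_rot: [-0.0, 0.993, 0.119, 0.0]
contact_force: [-1.3, 0.3, 0.4]
width: 0.0854
gripper_force: 0.0
```

>>> servo_tool(series="0.026 -0.032 -0.004 0 0 1.2 0; 0.051 -0.065 -0.009 0 0 2.5 0; 0.077 -0.097 -0.013 0 0 3.7 0; 0.102 -0.129 -0.017 0 0 5 0; 0.128 -0.162 -0.022 0 0 6.2 0")

```text
clock: 1.15
position: [0.3675, -0.1636, 0.2743]
ee_rot: [0.0, 0.998, 0.065, -0.0]
contact_force: [0.7, -0.5, -0.7]
width: 0.0856
gripper_force: 0.0
```

>>> servo_tool(series="0.022 -0.035 -0.004 0 0 1.2 0; 0.044 -0.070 -0.009 0 0 2.5 0; 0.066 -0.105 -0.013 0 0 3.7 0; 0.087 -0.140 -0.017 0 0 5 0; 0.109 -0.175 -0.022 0 0 6.2 0")

```text
clock: 1.65
position: [0.4523, 0.0244, 0.2963]
ee_rot: [0.0, 1.0, 0.012, -0.0]
contact_force: [1.3, -1.2, 0.8]
width: 0.0853
gripper_force: 0.0
```

>>> servo_tool(series="0.018 -0.037 -0.004 0 0 1.2 0; 0.018 -0.037 -0.004 0 0 1.2 0; 0.018 -0.037 -0.004 0 0 1.2 0")

```text
clock: 1.95
position: [0.4691, 0.0605, 0.2998]
ee_rot: [0.0, 1.0, 0.003, -0.001]
contact_force: [-1.2, -0.2, -0.1]
width: 0.0858
gripper_force: 0.0
```

Run:
```python
from h import *
s=manip.get_state();print(s["clock"],s["position"],yaw(),np.abs(s["qd"]).max())
w=cam("wrist");np.save("w1.npy",w,allow_pickle=True)
im=eyes.get_image("wrist")[:,:,::-1];cv2.imwrite("pics/w1.png",im)
z=cv2.resize(im,(800,600),interpolation=cv2.INTER_CUBIC);cv2.imwrite("pics/w1z.png",z)
plan((.47,.29,.3,0,0))
```

```text
1.95 [0.46909333 0.06054339 0.29980098] 0.3287897589154353 0.0391450587449597
0.000 -0.038 -0.000 0.0 0.0 0.0 0; 0.001 -0.077 -0.000 0.0 0.0 0.1 0; 0.001 -0.115 -0.000 0.0 0.0 0.1 0; 0.001 -0.154 -0.000 0.0 0.1 0.2 0; 0.002 -0.192 -0.000 0.0 0.1 0.2 0
0.000 -0.038 -0.000 0.0 0.0 0.0 0
6 rows, clock 2.0
```

View pics/w1z.png

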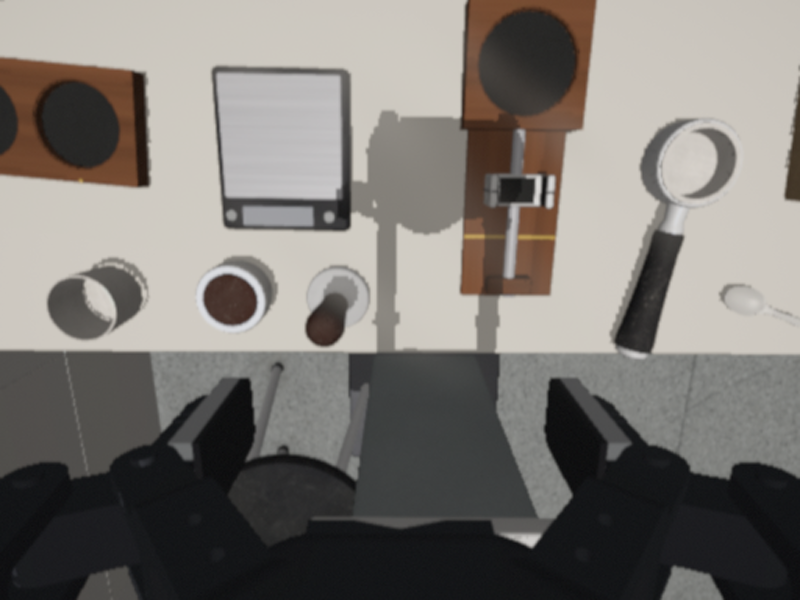

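The wrist view (800×600) shows the cup (95,300), leveller (232,300), tamper (328,310), scale plate (280,135), dock well (80,124), recess (528,62), saddle (518,190) and portafilter head (695,165). I'll take a second view from the left, then one from the right.

>>> servo_tool(series="0.006 -0.038 0 0 0 0 0; 0.012 -0.077 0 0 0 0.1 0; 0.02 -0.115 0 0 0 0.2 0; 0.03 -0.154 0 0 0 0.2 0; 0.03 -0.192 0 0 0 0.3 0")

```text
clock: 2.5
position: [0.4998, 0.2516, 0.3]
ee_rot: [0.0, 1.0, -0.003, 0.0]
contact_force: [1.0, -0.7, -0.3]
width: 0.0857
gripper_force: 0.0
```

>>> servo_tool(series="0 -0.02 0 0 0 0 0; 0 -0.02 0 0 0 0 0; 0 -0.02 0 0 0 0 0")

```text
clock: 2.8
position: [0.4987, 0.2704, 0.3]
ee_rot: [0.001, 1.0, -0.002, -0.0]
contact_force: [-0.5, -0.5, 0.1]
width: 0.0849
gripper_force: 0.0
```

Run:
```python
from h import *
s=manip.get_state();print(s["clock"],s["position"],yaw(),np.abs(s["qd"]).max())
w=cam("wrist");np.save("w2.npy",w,allow_pickle=True)
im=eyes.get_image("wrist")[:,:,::-1];cv2.imwrite("pics/w2.png",im)
plan((.51,-.1,.3,0,0))
```

```text
2.8 [0.49873812 0.27040365 0.29998048] -0.18008782668959092 0.014638925997792354
0.001 0.041 0.000 0.0 0.0 -0.0 0; 0.003 0.082 0.000 0.0 0.0 -0.0 0; 0.004 0.123 0.000 0.0 0.0 -0.1 0; 0.006 0.164 0.000 0.0 0.0 -0.1 0; 0.007 0.206 0.000 0.0 0.0 -0.1 0
0.001 0.041 0.000 0.0 0.0 -0.0 0; 0.003 0.082 0.000 0.0 0.0 -0.0 0; 0.004 0.123 0.000 0.0 0.0 -0.1 0; 0.005 0.165 0.000 0.0 0.0 -0.1 0
9 rows, clock 2.85
```

>>> servo_tool(series="0.001 0.041 0 0 0 0 0; 0.003 0.082 0 0 0 0 0; 0.004 0.123 0 0 0 0 0; 0.006 0.164 0 0 0 0 0; 0.007 0.206 0 0 0 0 0")

```text
clock: 3.35
position: [0.5046, 0.0628, 0.3006]
ee_rot: [0.0, 1.0, -0.002, 0.0]
contact_force: [0.2, 0.1, -0.0]
width: 0.0855
gripper_force: 0.0
```

>>> servo_tool(series="0.001 0.041 0 0 0 0 0; 0.003 0.082 0 0 0 0 0; 0.004 0.123 0 0 0 0 0; 0.005 0.165 0 0 0 0 0; 0.005 0.165 0 0 0 0 0")

```text
clock: 3.85
position: [0.5089, -0.1054, 0.3003]
ee_rot: [0.002, 1.0, -0.005, -0.0]
contact_force: [-0.8, -0.0, 0.4]
width: 0.0854
gripper_force: 0.0
```

>>> servo_tool(series="0 0 0 0 0 0 0; 0 0 0 0 0 0 0")

```text
clock: 4.05
position: [0.5093, -0.0989, 0.3004]
ee_rot: [-0.0, 1.0, -0.002, -0.0]
contact_force: [0.1, -0.5, 0.5]
width: 0.0855
gripper_force: 0.0
```

Run:
```python
from h import *
s=manip.get_state();print(s["clock"],s["position"],yaw(),np.abs(s["qd"]).max())
w=cam("wrist");np.save("w3.npy",w,allow_pickle=True)
im=eyes.get_image("wrist")[:,:,::-1];cv2.imwrite("pics/w3.png",im)
a,b=cv2.imread("pics/w2.png")[:270],im[:270]
f=lambda i:cv2.resize(i,(564,298),interpolation=cv2.INTER_AREA)
cv2.imwrite("pics/w23.png",np.vstack([f(a),f(b)]))
```

```text
4.05 [ 0.50926568 -0.09889774  0.30043488] -0.17529710321865113 0.025924453103730597
```

View pics/w23.png

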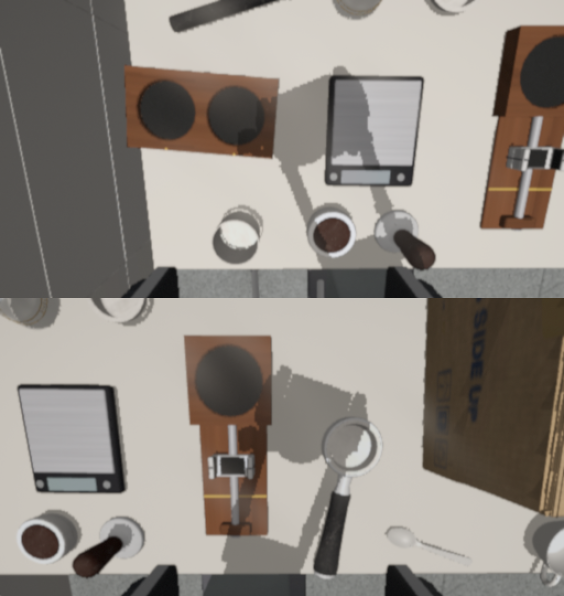

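View w2 (top) has both wells, the cup, leveller and tamper. View w3 (bottom) has the rest, saddle, brass line and portafilter. Now I'll take exact measurements with masks.

```bash
cat > m.py <<'E'
from h import *
np.set_printoptions(precision=4,suppress=True)
W={k:np.load(f"w{k}.npy",allow_pickle=True).item() for k in(1,2,3)}
I={k:cv2.imread(f"pics/w{k}.png") for k in(1,2,3)}
def blob(mask,x,y,r):
    m=np.zeros_like(mask); x,y=int(x),int(y); m[max(0,y-r):y+r,max(0,x-r):x+r]=mask[max(0,y-r):y+r,max(0,x-r):x+r]
    m=cv2.morphologyEx(m,cv2.MORPH_OPEN,np.ones((2,2),np.uint8))
    c=max(cv2.findContours(m,cv2.RETR_EXTERNAL,cv2.CHAIN_APPROX_NONE)[0],key=cv2.contourArea)
    return c
def hsv(i): return cv2.cvtColor(i,cv2.COLOR_BGR2HSV)
def msk(b): return b.astype(np.uint8)*255
E
python3 - <<'E'
from m import *
dark={k:msk((hsv(I[k])[...,1]<75)&(hsv(I[k])[...,2]<100)) for k in I}
brown={k:msk((hsv(I[k])[...,2]<95)) for k in I}
def ell(k,M,x,y,r,z,n):
    c=blob(M[k],x,y,r); e=cv2.fitEllipse(c); p=plane(W[k],[e[0]],z)[0]
    print(n,k,np.round(e[0],1),np.round(e[1],1),"xy",p); return e[0]
a=ell(2,dark,152,100,36,.011,"wellL");b=ell(2,dark,214,105,36,.011,"wellR")
ell(1,dark,51,79,32,.011,"wellR")
r1=ell(1,dark,338,40,45,.02,"recess");r3=ell(3,dark,208,75,42,.02,"recess")
print("recess tri",tri(W[1],r1,W[3],r3))
l=[ell(k,brown,x,y,26,.034,"lev") for k,x,y in((1,147,192),(2,303,213),(3,38,221))]
for i,j in((0,1),(1,2)):print("lev tri",tri(W[i+1],l[i],W[j+1],l[j]))
for k in(1,3):
    h=hsv(I[k]); m=msk((h[...,0]>15)&(h[...,0]<32)&(h[...,1]>130)&(h[...,2]>110)); x,y=((326,152),(213,179))[k==3]
    c=blob(m,x,y,40); v=cv2.fitLine(c,cv2.DIST_L2,0,.01,.01).ravel(); xs=[c[:,0,0].min(),c[:,0,0].max()]
    pts=[(X,v[3]+(X-v[2])*v[1]/v[0]) for X in xs]; P=plane(W[k],pts,.012); print("brass",k,pts,P,np.degrees(np.arctan2(*(P[0]-P[1])[[0,1]]*[-1,1])))
# portafilter handle
for k,x,y,r in((1,418,190,50),(3,303,200,45)):
    m=msk(hsv(I[k])[...,2]<70); c=blob(m,x,y,r); R_=cv2.minAreaRect(c); bx=cv2.boxPoints(R_); bx=bx[np.argsort(bx[:,1])]
    f,bk=bx[:2].mean(0),bx[2:].mean(0); P=plane(W[k],[f,bk],.017); d=P[1]-P[0]
    print("handle",k,R_[1],f,bk,P,"dir",np.degrees(np.arctan2(d[1],d[0])),np.linalg.norm(d))
E
```

```text
wellL 2 [152.6 100.2] [47.2 52.3] xy [0.5723 0.406 ]
wellR 2 [215.3 105.2] [49.2 52. ] xy [0.5659 0.3235]
wellR 1 [51.9 80.3] [44.9 55. ] xy [0.5653 0.3258]
recess 1 [337.8  41.2] [59.6 65.9] xy [ 0.6126 -0.0399]
recess 3 [208.5  75.2] [59.7 63.3] xy [ 0.6133 -0.0389]
recess tri (array([ 0.6127, -0.0393,  0.0219]), np.float64(0.000824662986990529))
lev 1 [147.9 192.4] [29.5 33.3] xy [0.4213 0.206 ]
lev 2 [301.5 213.7] [29. 32.] xy [0.4213 0.207 ]
lev 3 [ 37.1 221.5] [27.4 33.9] xy [0.4212 0.2058]
lev tri (array([0.4207, 0.2067, 0.0321]), np.float64(0.0001876687414091679))
lev tri (array([0.4207, 0.2068, 0.0327]), np.float64(0.00014129841663535842))
brass 1 [(np.int32(333), np.float64(152.55679793509145)), (np.int32(355), np.float64(152.38305587966968))] [[ 0.4737 -0.046 ]
 [ 0.4741 -0.0763]] 0.8199854550019108
brass 3 [(np.int32(235), np.float64(180.0)), (np.int32(241), np.float64(180.0))] [[ 0.4746 -0.0693]
 [ 0.4746 -0.0778]] -0.12826400767619703
handle 1 (23.48865509033203, 76.64717864990234) [426.0283 150.151 ] [404.9717 223.849 ] [[ 0.4785 -0.1711]
 [ 0.3713 -0.1569]] dir 172.4804264190868 0.10811961608274075
handle 3 (20.388830184936523, 70.06961059570312) [307.5832 177.6178] [295.6778 246.6686] [[ 0.479  -0.1709]
 [ 0.374  -0.1577]] dir 172.82803255194622 0.10579997930648631
```

Run:
```python
from m import *
z=lambda i,f:cv2.resize(i,None,fx=f,fy=f,interpolation=cv2.INTER_CUBIC)
k=3;h=hsv(I[k])
wood=msk(((h[...,0]<22)|(h[...,0]>172))&(h[...,1]>80)&(h[...,2]>50)&(h[...,2]<200))
L=[];Rr=[]
for y in list(range(120,134))+list(range(172,206)):
    xs=np.where(wood[y,165:260])[0]
    if len(xs)>10: L.append((165+xs[0],y));Rr.append((165+xs[-1]+1,y))
for n,e,zz in(("L",L,.01),("R",Rr,.01)):
    P=plane(W[3],np.array(e),zz); s=np.polyfit(P[:,0],P[:,1],1); s=np.polyfit(*P[np.abs(np.polyval(s,P[:,0])-P[:,1])<.002].T,1)
    print(n,"slope deg",np.degrees(np.arctan(s[0])),"y at brass",np.polyval(s,.4745))
# yellow line looser
m=(h[...,0]>16)&(h[...,0]<34)&(h[...,1]>100)&(h[...,2]>85);m[:174]=0;m[186:]=0;m[:,:183]=0;m[:,246:]=0
ys,xs=np.where(m);s=np.polyfit(xs,ys,1);print("brass px",xs.min(),xs.max(),len(xs),s)
P=plane(W[3],[(xs.min(),np.polyval(s,xs.min())),(xs.max()+1,np.polyval(s,xs.max()))],.012);print(P,np.degrees(np.arctan2((P[0]-P[1])[0],(P[0]-P[1])[1])))
a=[z(I[3][125:190,178:248],8)[:, :],z(I[1][90:155,295:365],8)]
a=np.hstack([z(x,.7) for x in a])
b=np.hstack([z(I[1][160:220,25:95],5.6),z(I[2][185:245,185:255],5.6)])
cv2.imwrite("pics/d.png",np.vstack([a,b])[:, :]);print(np.vstack([a,b]).shape)
```

```text
L slope deg -0.1864927021157364 y at brass 0.0011086176435970703
R slope deg -0.7901376745440308 y at brass -0.07913396481635826
brass px 185 241 120 [  0.0014 178.7201]
[[ 0.4763  0.0012]
 [ 0.476  -0.0792]] 0.20698973108330737
(700, 784, 3)
```

```bash
python3 -c "
import cv2;i=cv2.imread('pics/d.png');cv2.imwrite('pics/d2.png',cv2.resize(i,(672,600),interpolation=cv2.INTER_AREA))"
```

```text
(no output)
```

View pics/d2.png

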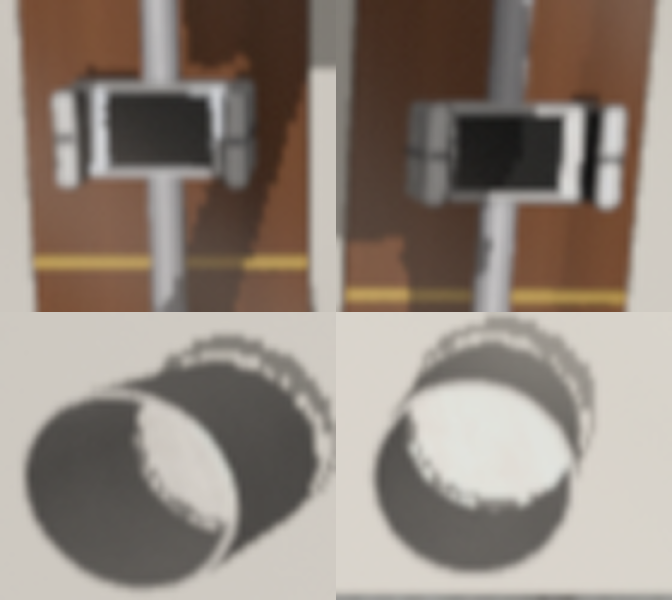

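Crops: saddle cheek marks in w3 at px (191.5,154) and (228,154), in w1 at (314.6,122.7) and (352.1,123.1). Cup rim centre is at w1 (52.5,197) and w2 (213.5,219). Next are triangulating these plus the tamper and portafilter head.

Run:
```python
from m import *
for n,i,a,j,b in(("markL",3,(191.5,154),1,(314.6,122.7)),("markR",3,(228,154),1,(352.1,123.1)),("cup",1,(52.5,197.1),2,(213.5,219.2))):
    print(n,tri(W[i],a,W[j],b),plane(W[i],a,.039 if n!="cup" else .05),plane(W[j],b,.039 if n!="cup" else .05))
# tamper knob top: brown blob extreme circle -> brightest reach; base ellipse not clean -> handle mask ends
for k,x,y in((1,210,200),(2,372,220),(3,90,215)):
    m=msk(hsv(I[k])[...,2]<80); c=blob(m,x,y,26); r=cv2.minAreaRect(c); (cx,cy),rad=cv2.minEnclosingCircle(c)
    bx=cv2.boxPoints(r); print("tamper",k,np.round(r,1) if 0 else r, bx.round(1).tolist())
# portafilter head: bright ring/outer contour vs table using value gradient -> dump
for k,x,y in((1,445,105),(3,319,136)):
    g=hsv(I[k])[...,2][y-32:y+32,x-32:x+32]
    c=cv2.HoughCircles(cv2.medianBlur(g,3),cv2.HOUGH_GRADIENT,1,20,param1=60,param2=15,minRadius=18,maxRadius=34)
    print("head",k,None if c is None else [(a[0]+x-32,a[1]+y-32,a[2],plane(W[k],a[:2]+[x-32,y-32],.029)[0]) for a in c[0][:3]])
for k,x,y,r in((1,418,190,50),(3,303,200,45)):
    pass
z=lambda i,f:cv2.resize(i,None,fx=f,fy=f,interpolation=cv2.INTER_CUBIC)
b=np.hstack([z(I[1][165:225,190:240],5.5),z(I[2][185:245,335:400],5.5)]);c=np.hstack([z(I[1][65:125,410:480],4.5),z(I[3][105:165,285:355],4.5)])
b=b[:,:630];c=c[:,:630]
cv2.imwrite("pics/e.png",np.vstack([b,c])[:600])
```

```text
markL (array([ 0.5149, -0.0144,  0.0334]), np.float64(1.47551967174219e-06)) [[ 0.5158 -0.0155]] [[ 0.5152 -0.0133]]
markR (array([ 0.5148, -0.0623,  0.0334]), np.float64(8.166120798958954e-05)) [[ 0.5157 -0.0628]] [[ 0.515  -0.0606]]
cup (array([0.4182, 0.327 , 0.0475]), np.float64(0.0006494494789956764)) [[0.4187 0.3254]] [[0.4195 0.3265]]
tamper 1 ((210.87557983398438, 206.8868865966797), (22.803604125976562, 31.212013244628906), 42.27368927001953) [[191.89999389648438, 210.8000030517578], [212.89999389648438, 187.6999969482422], [229.8000030517578, 203.0], [208.8000030517578, 226.10000610351562]]
tamper 2 ((376.0000305175781, 226.50001525878906), (43.133514404296875, 21.920310974121094), 45.0) [[353.0, 219.0], [368.5, 203.5], [399.0, 234.0], [383.5, 249.5]]
tamper 3 ((91.18122100830078, 233.33705139160156), (19.117589950561523, 47.698387145996094), 59.34933090209961) [[65.80000305175781, 237.3000030517578], [106.80000305175781, 213.0], [116.5999984741211, 229.39999389648438], [75.5, 253.6999969482422]]
head 1 [(np.float32(444.5), np.float32(100.5), np.float32(25.7), array([ 0.5432, -0.1782]))]
head 3 [(np.float32(319.5), np.float32(134.5), np.float32(25.4), array([ 0.5394, -0.182 ]))]
```

View pics/e.png

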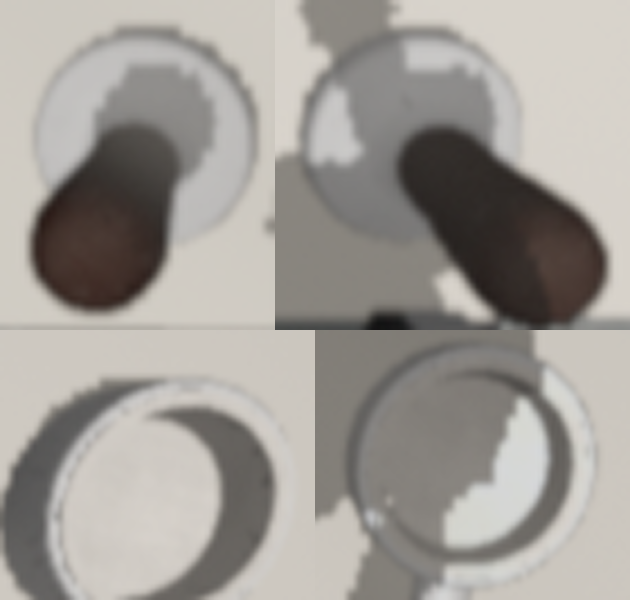

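Tamper, measured from the crop: base-top centre at w1 (216.4,190.1) and w2 (359.9,209.5), knob at w1 (207.3,209.5) and w2 (385.9,233.7). Starting with the saddle.

Run:
```python
from m import *
print("base",tri(W[1],(216.4,190.1),W[2],(359.9,209.5)),"knob",tri(W[1],(207.3,209.5),W[2],(385.9,233.7)))
t3=(450/4.5-100,0)
print("head1",plane(W[1],(410+170/4.5,65+(495-330)/4.5),.029),"head3",plane(W[3],(285+(475-315)/4.5,105+(465-330)/4.5),.029))
h1=(410+170/4.5,65+165/4.5);h3=(285+160/4.5,105+135/4.5);print(tri(W[1],h1,W[3],h3))
plan((.515,-.0385,.08,0,0),(.515,-.0385,.016,0,0,16))
```

```text
base (array([0.4174, 0.1168, 0.0057]), np.float64(0.00012616946156093227)) knob (array([0.4192, 0.1163, 0.0988]), np.float64(0.0005680326809011651))
head1 [[ 0.5419 -0.1826]] head3 [[ 0.5388 -0.1834]]
(array([ 0.5404, -0.1828,  0.0297]), np.float64(0.0031304417879269423))
0.001 -0.010 0.037 -0.0 -0.0 -0.0 0; 0.002 -0.020 0.073 -0.0 -0.0 -0.0 0; 0.003 -0.030 0.110 -0.0 -0.0 -0.1 0; 0.004 -0.040 0.147 -0.0 -0.0 -0.1 0; 0.005 -0.050 0.184 -0.0 -0.0 -0.1 0
0.001 -0.010 0.037 -0.0 -0.0 -0.0 0; 0.001 -0.010 0.053 -0.0 -0.0 -0.0 0; 0.001 -0.010 0.069 -0.0 -0.0 -0.0 0; 0.001 -0.010 0.085 -0.0 -0.0 -0.0 0; 0.001 -0.010 0.101 -0.0 -0.0 -0.0 0
10 rows, clock 4.1
```

>>> servo_tool(series="0.001 -0.01 0.037 0 0 0 0; 0.002 -0.02 0.073 0 0 0 0; 0.003 -0.03 0.11 0 0 0 0; 0.004 -0.04 0.147 0 0 -0.1 0; 0.005 -0.05 0.184 0 0 -0.1 0")

```text
clock: 4.6
position: [0.515, -0.0471, 0.1154]
ee_rot: [0.0, 1.0, 0.001, 0.001]
contact_force: [1.6, -0.8, 0.4]
width: 0.0854
gripper_force: 0.0
```

>>> servo_tool(series="0.001 -0.01 0.037 0 0 0 0; 0.001 -0.01 0.053 0 0 0 0; 0.001 -0.01 0.069 0 0 0 0; 0.001 -0.01 0.085 0 0 0 0; 0.001 -0.01 0.1 0 0 0 0")

```text
clock: 5.1
position: [0.5161, -0.0375, 0.0158]
ee_rot: [0.0, 1.0, 0.001, 0.0]
contact_force: [-0.3, 0.3, 0.4]
width: 0.0853
gripper_force: 0.0
```

>>> servo_tool(series="0 0 0 0 0 0 0.3; 0 0 0 0 0 0 0.6; 0 0 0 0 0 0 0.6; 0 0 0 0 0 0 0.6; 0 0 0 0 0 0 0.6", squeeze=25)

```text
clock: 5.6
position: [0.5167, -0.0383, 0.0171]
ee_rot: [-0.0, 1.0, -0.0, 0.001]
contact_force: [0.3, 3.9, 3.0]
width: 0.0517
gripper_force: 28.0
```

>>> servo_tool(series="-0.01 0 0 0 0 0 0.6; -0.02 0 0 0 0 0 0.6; -0.03 0 0 0 0 0 0.6; -0.04 0 0 0 0 0 0.6; -0.04 0 0 0 0 0 0.6")

```text
clock: 6.1
position: [0.475, -0.0381, 0.0171]
ee_rot: [-0.001, 1.0, -0.0, -0.0]
contact_force: [-2.1, 4.0, 5.1]
width: 0.051
gripper_force: 28.9
```

Run:
```python
from m import *
s=manip.get_state();print(s["position"],s["contact_force"],s["width"])
t=eyes.get_image("wrist")[:,:,::-1];w=cam("wrist");np.save("w4.npy",w,allow_pickle=True);cv2.imwrite("pics/w4.png",t)
print(proj(w,[(.4748,0,.01),(.4748,-.08,.01),(.4752,-.038,.039)]))
cv2.imwrite("pics/w4z.png",cv2.resize(t,(800,600)))
```

```text
[ 0.475  -0.0381  0.0171] [-2.0517  3.9657  5.0946] 0.05100639170453629
[[183.069  241.1274]
 [337.4358 241.1691]
 [256.5174 268.6748]]
```

View pics/w4z.png

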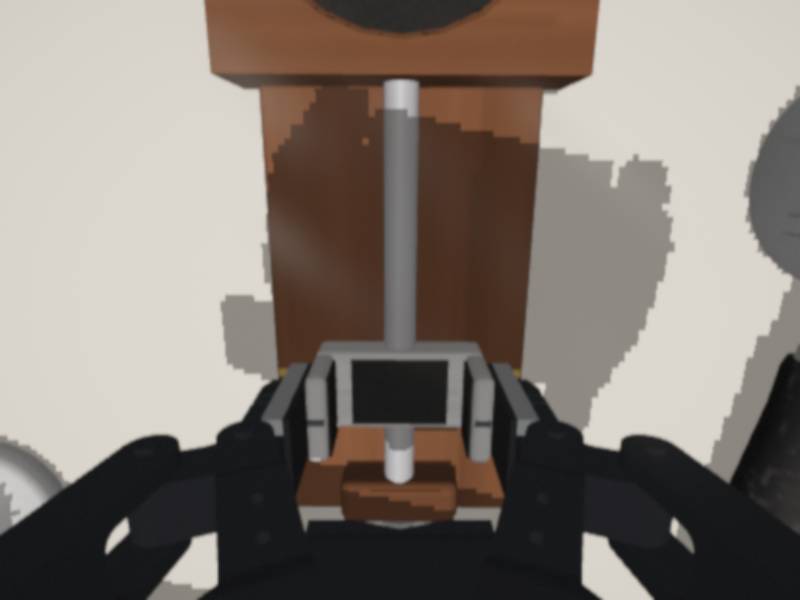

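Brass ends show at zoom (285,373) and (515,373), cheek marks at (316,424) and (480,424). Converting these to x.

Run:
```python
from m import *
w=np.load("w4.npy",allow_pickle=True).item()
h=hsv(cv2.imread("pics/w4.png"));m=(h[...,0]>16)&(h[...,0]<34)&(h[...,1]>100)&(h[...,2]>85);m[:230]=0;m[250:]=0;ys,xs=np.where(m);print(xs.min(),xs.max(),ys.mean(),len(ys))
for zz in(.008,.01,.012): print("brass",zz,plane(w,[(182.5,ys.mean()+.5),(329.5,ys.mean()+.5)],zz))
for r in(424,):print("marks",plane(w,[(316*.64,r*.64),(480*.64,r*.64)],.039),plane(w,[(316*.64,r*.64)],.037))
# width check of the strip = 84mm -> height
print(plane(w,[(260*.64,90*.64),(544*.64,90*.64)],.01),plane(w,[(276*.64,350*.64),(524*.64,350*.64)],.01))
```

```text
178 332 237.67391304347825 46
brass 0.008 [[ 0.4756  0.0007]
 [ 0.4756 -0.0763]]
brass 0.01 [[ 0.4765  0.0002]
 [ 0.4765 -0.0758]]
brass 0.012 [[ 0.4773 -0.0003]
 [ 0.4774 -0.0753]]
marks [[ 0.4739 -0.0147]
 [ 0.4739 -0.0598]] [[ 0.4728 -0.0143]]
[[ 0.563   0.0019]
 [ 0.563  -0.0785]] [[ 0.4843  0.0027]
 [ 0.4843 -0.0783]]
```

>>> servo_tool(series="0 0 0 0 0 0 0.3; 0 0 0 0 0 0 0; 0 0 0 0 0 0 0; 0 0 -0.02 0 0 0 0; 0 0 -0.045 0 0 0 0")

```text
clock: 6.65
position: [0.4751, -0.039, 0.0607]
ee_rot: [-0.0, 1.0, -0.0, -0.002]
contact_force: [0.1, 0.3, -0.1]
width: 0.0855
gripper_force: 0.0
```

>>> servo_tool(series="-0.015 0 -0.03 0 0 0 0; -0.04 0 -0.06 0 0 0 0; -0.068 0 -0.08 0 0 0 0; -0.068 0 -0.08 0 0 0 0; -0.068 0 -0.08 0 0 0 0")

```text
clock: 7.15
position: [0.4085, -0.0392, 0.1417]
ee_rot: [0.0, 1.0, -0.0, 0.001]
contact_force: [-0.3, -0.3, -0.9]
width: 0.0855
gripper_force: 0.0
```

Run:
```python
from m import *
s=manip.get_state();print(s["position"],np.abs(s["qd"]).max())
w=cam("wrist");t=eyes.get_image("wrist")[:,:,::-1];np.save("w5.npy",w,allow_pickle=True);cv2.imwrite("pics/w5.png",t)
print(w["eye"],proj(w,[(.4745,0,.005),(.4745,-.08,.005),(.4745,-.0385,.039)]))
cv2.imwrite("pics/w5z.png",cv2.resize(t[60:180,180:340],(800,600),interpolation=cv2.INTER_CUBIC))
```

```text
[ 0.4085 -0.0392  0.1417] 0.03840890690490127
[ 0.4759 -0.0384  0.2843] [[210.4185 107.2228]
 [303.3547 107.2317]
 [255.1647 107.4546]]
```

View pics/w5z.png

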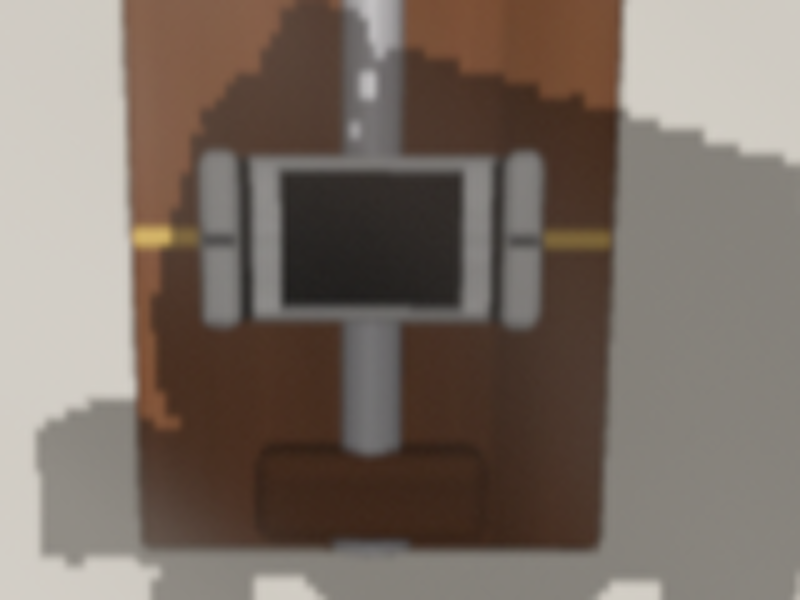

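Seen from almost straight above the line, the cheek marks (219 and 523, row 239) lie on the brass line (row 238), within about 0.3 mm. Now a close look at the portafilter.

>>> servo_tool(series="0.005 0.043 -0.01 0 0 0 0; 0.008 0.087 -0.02 0 0 0 0; 0.01 0.13 -0.03 0 0 0 0; 0.01 0.13 -0.03 0 0 0 0; 0.01 0.13 -0.03 0 0 0 0")

```text
clock: 7.7
position: [0.4185, -0.1697, 0.1701]
ee_rot: [-0.001, 1.0, -0.001, -0.001]
contact_force: [-0.9, 0.3, 0.3]
width: 0.0848
gripper_force: 0.0
```

Run:
```python
from m import *
s=manip.get_state();print(s["position"],np.abs(s["qd"]).max())
w=cam("wrist");t=eyes.get_image("wrist")[:,:,::-1];np.save("w6.npy",w,allow_pickle=True);cv2.imwrite("pics/w6.png",t)
print(w["eye"])
cv2.imwrite("pics/w6z.png",cv2.resize(t[:288,64:448],(800,600),interpolation=cv2.INTER_CUBIC))
```

```text
[ 0.4185 -0.1697  0.1701] 0.037444124004635045
[ 0.4864 -0.1694  0.3124]
```

View pics/w6z.png

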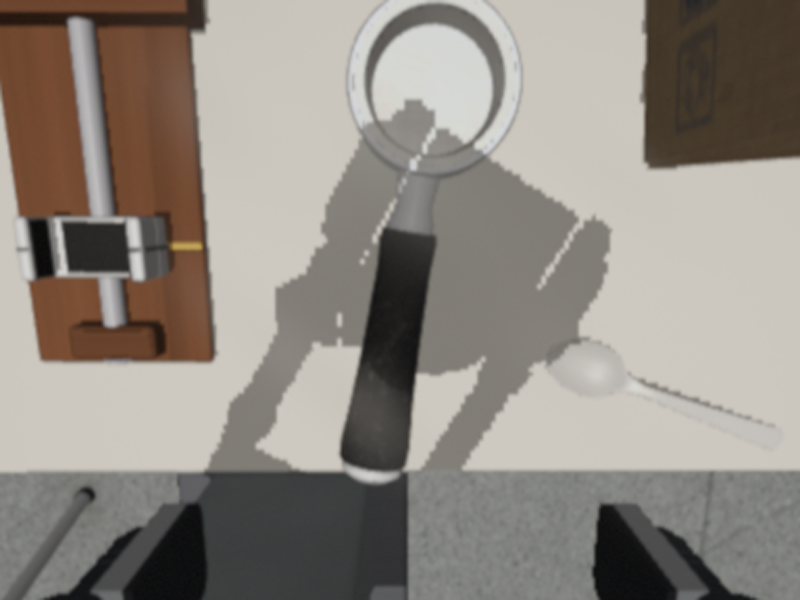

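Portafilter zoomed: head rim centre (434.5,86), handle front (410,233), handle rear (374.5,460).

Run:
```python
from m import *
w=np.load("w6.npy",allow_pickle=True).item();f=lambda a:(a[0]*.48+64,a[1]*.48)
hd=plane(w,f((434.5,86)),.029)[0];fr=plane(w,f((410,233)),.017)[0];bk=plane(w,f((374.5,460)),.017)[0]
print(hd,fr,bk,tri(w,f((434.5,86)),W[1],(447.8,101.7)))
for a,b in((hd,bk),(fr,bk),(hd,fr)):
    d=b-a;print(np.degrees(np.arctan2(d[1],d[0])),np.linalg.norm(d))
d=(bk-hd)/np.linalg.norm(bk-hd);g=hd+.075*d;psi=np.degrees(np.arctan2(-d[1],-d[0]));print("grasp",g,fr+.017*d,"psi",psi)
plan((*g,.1,psi,0),(*g,.012,psi,0,18))
```

```text
[ 0.5366 -0.1834] [ 0.4797 -0.174 ] [ 0.3736 -0.1571] (array([ 0.5396, -0.1843,  0.0248]), np.float64(0.004724359084594052))
170.85519337824832 0.1651040011548332
170.98287391812121 0.10746363774552893
170.61715078702798 0.05764112770871859
grasp [ 0.4625 -0.1714] [ 0.4629 -0.1713] psi -9.144806621751682
0.022 0.002 0.035 -0.1 0.1 4.5 0; 0.045 0.003 0.070 -0.1 0.1 9.1 0; 0.045 0.003 0.087 -0.1 0.1 9.1 0; 0.045 0.003 0.105 -0.1 0.1 9.1 0; 0.045 0.003 0.123 -0.1 0.1 9.1 0
0.000 0.000 0.018 0.0 0.0 0.0 0; 0.000 0.000 0.035 0.0 0.0 0.0 0
7 rows, clock 7.75
```

>>> servo_tool(series="0.022 0.002 0.035 0 0 4.5 0; 0.045 0.003 0.07 0 0 9.1 0; 0.045 0.003 0.09 0 0 9.1 0; 0.045 0.003 0.11 0 0 9.1 0; 0.045 0.003 0.128 0 0 9.1 0")

```text
clock: 8.25
position: [0.4624, -0.1696, 0.0413]
ee_rot: [-0.001, 0.997, -0.078, -0.001]
contact_force: [0.4, 0.1, 0.4]
width: 0.0858
gripper_force: 0.0
```

>>> servo_tool(series="0 0 0.018 0 0 0 0; 0 0 0.03 0 0 0 0; 0 0 0.036 0 0 0 0; 0 0 0.036 0 0 0 0.4; 0 0 0.036 0 0 0 0.8", squeeze=70)

```text
clock: 8.75
position: [0.4633, -0.1713, 0.0074]
ee_rot: [-0.0, 0.997, -0.079, 0.0]
contact_force: [0.1, -0.2, 0.3]
width: 0.059
gripper_force: 0.0
```

>>> servo_tool(series="0 0 0 0 0 0 0.8; 0 0 0 0 0 0 0.8; 0 0 0 0 0 0 0.8; 0 0 -0.02 0 0 0 0.8; 0 0 -0.04 0 0 0 0.8")

```text
clock: 9.25
position: [0.4616, -0.1712, 0.0469]
ee_rot: [-0.001, 0.997, -0.08, -0.002]
contact_force: [-0.3, -0.5, -5.5]
width: 0.0238
gripper_force: 70.0
```

Run:
```python
from m import *
s=manip.get_state();print(s["position"],s["contact_force"],s["moment"],s["width"],s["clock"],yaw())
w=cam("side");t=eyes.get_image("side")[:,:,::-1];cv2.imwrite("pics/s7.png",t)
t2=eyes.get_image("wrist")[:,:,::-1];np.save("w7.npy",cam("wrist"),allow_pickle=True);cv2.imwrite("pics/w7.png",t2)
cv2.imwrite("pics/s7z.png",np.hstack([cv2.resize(t[90:210,240:400],(400,300)),cv2.resize(t2,(400,300))]))
```

```text
[ 0.4616 -0.1712  0.0469] [-0.3024 -0.4699 -5.5137] [-0.0142  0.0573 -0.0328] 0.02381430269273453 9.25 -9.125812222925678
```

View pics/s7z.png

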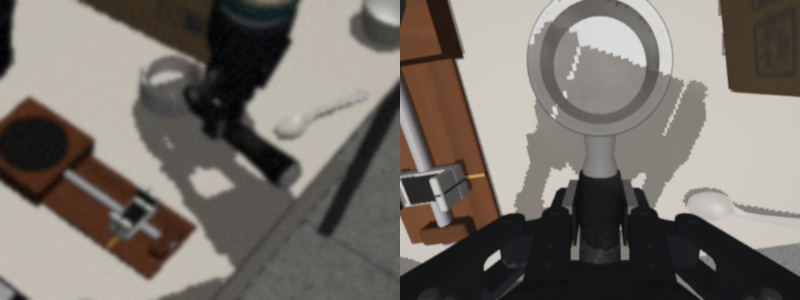

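The portafilter is lifted and looks level, with the handle in the pads. Now I'll find the head centre relative to the tool.

Run:
```python
from m import *
w=np.load("w7.npy",allow_pickle=True).item();t=cv2.imread("pics/w7.png");s=manip.get_state();T=rot(s["ee_rot"])
g=cv2.cvtColor(t,cv2.COLOR_BGR2GRAY)[:190,130:380]
c=cv2.HoughCircles(cv2.GaussianBlur(g,(5,5),0),cv2.HOUGH_GRADIENT,1,10,param1=60,param2=15,minRadius=55,maxRadius=110)
for a in c[0][:4]:
    p=plane(w,(a[0]+130,a[1]),.029+.0405)[0];print(a+[130,0,0],p,T.inv().apply(np.r_[p,0]-s["position"])[:2])
# horizontal extents of silhouette rows as check
e=cv2.Canny(cv2.GaussianBlur(g,(3,3),0),40,100)
for y in(60,80,100,120):print(y,(np.where(e[y])[0]+130).tolist())
```

```text
[246.5  77.5  84.9] [ 0.5412 -0.181 ] [ 0.077 -0.004]
[264.5  77.5  85.2] [ 0.5402 -0.1876] [0.077  0.0026]
[253.5  86.5  88.5] [ 0.5377 -0.1831] [ 0.0738 -0.0014]
[254.5  66.5  91.5] [ 0.5445 -0.1845] [ 0.0807 -0.001 ]
60 [163, 180, 200, 201, 226, 227, 243, 311, 330, 346, 349]
80 [162, 179, 196, 222, 223, 227, 228, 297, 315, 332, 347, 350]
100 [164, 182, 198, 214, 221, 222, 313, 329, 344, 351, 354, 355]
120 [171, 172, 190, 191, 208, 213, 303, 320, 321, 337, 357, 361]
```

Run:
```python
from m import *
plan((.47,-.165,.1,-8,.8,30),(.5363,-.039,.1,0,.8,30),(.5363,-.039,.1,0,.8,30),(.5363,-.039,.05,0,.8,15))
```

```text
0.002 -0.004 -0.025 0.0 -0.1 -0.6 0.8; 0.005 -0.008 -0.051 0.1 -0.2 -1.1 0.8; 0.014 -0.035 -0.051 0.1 -0.2 -2.7 0.8; 0.023 -0.062 -0.051 0.1 -0.2 -4.3 0.8; 0.032 -0.089 -0.051 0.1 -0.2 -5.9 0.8
0.012 -0.026 0.000 0.0 0.0 -1.6 0.8; 0.024 -0.052 0.000 0.0 0.0 -3.2 0.8; 0.024 -0.052 0.000 0.0 0.0 -3.2 0.8; 0.024 -0.052 0.013 0.0 0.0 -3.2 0.8; 0.024 -0.052 0.025 0.0 0.0 -3.2 0.8
0.000 0.000 0.013 0.0 0.0 0.0 0.8; 0.000 0.000 0.025 0.0 0.0 0.0 0.8
12 rows, clock 9.35
```

>>> servo_tool(series="0.002 -0.004 -0.025 0 0 -0.6 0.8; 0.005 -0.008 -0.051 0 0 -1.1 0.8; 0.014 -0.035 -0.051 0 0 -2.7 0.8; 0.023 -0.062 -0.051 0 0 -4.3 0.8; 0.032 -0.089 -0.051 0 0 -5.9 0.8")

```text
clock: 9.85
position: [0.508, -0.0881, 0.0971]
ee_rot: [-0.0, 1.0, -0.028, -0.001]
contact_force: [0.2, 0.7, -5.6]
width: 0.0237
gripper_force: 70.1
```

>>> servo_tool(series="0.012 -0.026 0 0 0 -1.6 0.8; 0.024 -0.052 0 0 0 -3.2 0.8; 0.024 -0.052 0 0 0 -3.2 0.8; 0.024 -0.052 0.013 0 0 -3.2 0.8; 0.024 -0.052 0.025 0 0 -3.2 0.8")

```text
clock: 10.35
position: [0.5346, -0.0384, 0.0718]
ee_rot: [0.0, 1.0, 0.0, -0.001]
contact_force: [0.1, -0.1, -5.6]
width: 0.0237
gripper_force: 70.2
```

>>> servo_tool(series="0 0 0 0 0 0 0.8; 0 0 0 0 0 0 0.8")

```text
clock: 10.55
position: [0.5348, -0.0388, 0.0724]
ee_rot: [-0.0, 1.0, -0.001, -0.001]
contact_force: [-0.1, -0.8, -5.4]
width: 0.0233
gripper_force: 70.2
```

Run:
```python
from m import *
s=manip.get_state();print(s["position"],yaw(),rot(s["ee_rot"]).as_matrix()[2],s["contact_force"],s["moment"])
t2=eyes.get_image("wrist")[:,:,::-1];np.save("w8.npy",cam("wrist"),allow_pickle=True);cv2.imwrite("pics/w8.png",t2)
top=eyes.get_image("top")[:,:,::-1];cv2.imwrite("pics/top8.png",top)
cv2.imwrite("pics/w8z.png",cv2.resize(t2[:300],(768,450)))
plan((.5363,-.039,.036,0,.8,10),(.5363,-.039,.026,0,.8,5))
```

```text
[ 0.5348 -0.0388  0.0724] -0.05736432938392305 [-0.0022 -0.0003 -1.    ] [-0.1226 -0.7871 -5.4202] [-0.0427  0.1066 -0.025 ]
0.000 0.000 0.009 0.0 -0.0 -0.0 0.8; 0.000 0.000 0.019 0.0 -0.0 -0.0 0.8; 0.000 0.000 0.028 0.0 -0.0 -0.0 0.8; 0.000 0.000 0.037 0.0 -0.0 -0.1 0.8; 0.000 0.000 0.042 0.0 -0.0 -0.1 0.8
0.000 0.000 0.005 0.0 0.0 0.0 0.8
6 rows, clock 10.65
```

View pics/w8z.png

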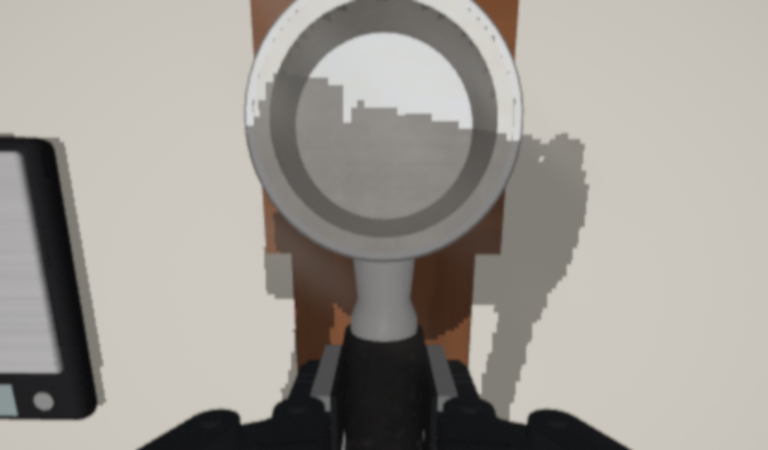

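Head rim (245–523, centre 384) is centred on the block (264–504), and x needs +1 mm. Lowering it.

>>> servo_tool(series="0.001 0 0.01 0 0 0 0.8; 0.001 0 0.02 0 0 0 0.8; 0.001 0 0.03 0 0 0 0.8; 0.001 0 0.037 0 0 0 0.8; 0.001 0 0.042 0 0 0 0.8")

```text
clock: 11.15
position: [0.5361, -0.0384, 0.0301]
ee_rot: [-0.0, 1.0, -0.0, -0.001]
contact_force: [-0.4, 0.4, -4.7]
width: 0.0238
gripper_force: 70.3
```

>>> servo_tool(series="0 0 0.003 0 0 0 0.8; 0 0 0.003 0 0 0 0.8")

```text
clock: 11.35
position: [0.5362, -0.0384, 0.0285]
ee_rot: [0.0, 1.0, -0.0, -0.001]
contact_force: [-2.2, -0.5, -1.1]
width: 0.0237
gripper_force: 70.6
```

>>> servo_tool(series="0 0 0.002 0 0 0 0.8; 0 0 0.002 0 0 0 0.8; 0 0 0.002 0 0 0 0.5; 0 0 0.002 0 0 0 0; 0 0 0.002 0 0 0 0")

```text
clock: 11.85
position: [0.5378, -0.0387, 0.0267]
ee_rot: [0.0, 1.0, -0.0, 0.001]
contact_force: [-0.1, -0.7, 0.4]
width: 0.0662
gripper_force: 0.0
```

>>> servo_tool(series="0 0 0 0 0 0 0; 0 0 -0.02 0 0 0 0; 0 0 -0.05 0 0 0 0; 0 0 -0.08 0 0 0 0; 0 0 -0.12 0 0 0 0")

```text
clock: 12.35
position: [0.5358, -0.0383, 0.1462]
ee_rot: [-0.0, 1.0, -0.0, -0.001]
contact_force: [0.3, -0.3, -0.2]
width: 0.0854
gripper_force: 0.0
```

>>> servo_tool(series="-0.03 0 -0.02 0 0 0 0; -0.06 0 -0.03 0 0 0 0; -0.06 0 -0.03 0 0 0 0; -0.06 0 -0.03 0 0 0 0")

```text
clock: 12.75
position: [0.4769, -0.0385, 0.1767]
ee_rot: [0.0, 1.0, -0.0, 0.001]
contact_force: [0.3, -0.5, 0.1]
width: 0.0851
gripper_force: 0.0
```

Run:
```python
from m import *
s=manip.get_state();print(s["position"],yaw(),s["contact_force"])
t2=eyes.get_image("wrist")[:,:,::-1];np.save("w9.npy",cam("wrist"),allow_pickle=True);cv2.imwrite("pics/w9.png",t2)
t=eyes.get_image("side")[:,:,::-1];cv2.imwrite("pics/s9.png",t)
cv2.imwrite("pics/w9z.png",np.hstack([cv2.resize(t2[:260,120:400],(430,400),interpolation=cv2.INTER_CUBIC),cv2.resize(t[110:220,220:320],(364,400),interpolation=cv2.INTER_CUBIC)]))
```

```text
[ 0.4769 -0.0385  0.1767] -0.032519758118390106 [ 0.3451 -0.5419  0.1437]
```

View pics/w9z.png

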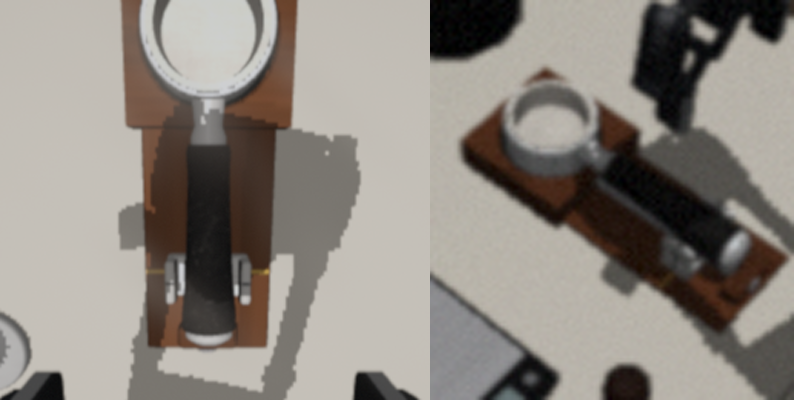

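The portafilter lies in the rest, head over the recess and handle between the cheeks. The rim's size matches a seated height. I have now used up the picture views (15, one over the limit), so from here I work only by numbers. Next: scale plate centre, and checks of the saddle and head.

Run:
```python
from m import *
for k,x,y in((1,180,87),(2,340,118),(3,62,112)):
    h=hsv(I[k]); m=msk((h[...,1]<22)&(h[...,2]>105)&(h[...,2]<205)) 
    g=cv2.cvtColor(I[k],cv2.COLOR_BGR2GRAY); d=msk(g<75)
    # scale body outline = dark frame; take hull of dark blob
    c=blob(d,x,y,62); hull=cv2.convexHull(c); q=cv2.approxPolyDP(hull,6,True)[:,0]
    r=cv2.minAreaRect(hull)
    print(k,"dark body quad",q.tolist()); P=plane(W[k],q,.016); print(P.tolist() if len(q)==4 else len(q), P.mean(0))
    inner=np.zeros_like(d);cv2.fillConvexPoly(inner,hull,255); inner&=~d; inner=cv2.morphologyEx(inner,cv2.MORPH_OPEN,np.ones((5,5),np.uint8))
    n,l,st,ce=cv2.connectedComponentsWithStats(inner); j=1+np.argmax(st[1:,4]); cc=cv2.findContours(msk(l==j),0,2)[0][0]
    b=cv2.boxPoints(cv2.minAreaRect(cc)); print("plate",st[j],plane(W[k],[ce[j]],.019)[0],plane(W[k],b,.019).round(4).tolist())
w9=np.load("w9.npy",allow_pickle=True).item();i9=cv2.imread("pics/w9.png");f=lambda a:(a[0]/1.536+120,a[1]/1.538)
hm=plane(w9,f((208,20)),.049);print("brass row->x",plane(w9,[f((155,272)),f((262,272))],.005),"cheeks ends",plane(w9,[f((173,256)),f((170,303)),f((242,256)),f((245,303))],.039))
```

```text
1 dark body quad [[223, 82], [222, 147], [144, 135]]
3 [0.5139 0.1401]
plate [ 152   86   69   43 1683] [0.5261 0.1405] [[0.5587, 0.1939], [0.5593, 0.1068], [0.5064, 0.1081], [0.5059, 0.1983]]
2 dark body quad [[326, 152], [375, 152], [374, 166], [355, 168]]
[[0.5039466555925717, 0.17406099951095672], [0.5037745559589375, 0.10710576892271836], [0.4843710993902808, 0.1065397599345852], [0.48163049605205116, 0.13259016123874168]] [0.4934 0.1301]
plate [335 154  20  12 181] [0.4956 0.1471] [[0.5016, 0.1624], [0.5016, 0.1365], [0.4864, 0.1353], [0.4865, 0.1614]]
3 dark body quad [[103, 82], [113, 174], [35, 174], [18, 81]]
[[0.605688349985085, 0.097944872947138], [0.4845594705719141, 0.10012157201104208], [0.484802755610513, 0.20874364232662887], [0.607152380701174, 0.20723913588258455]] [0.5456 0.1535]
plate [  19   82   85   78 5817] [0.5585 0.1573] [[0.6057, 0.2041], [0.6055, 0.0966], [0.5062, 0.1098], [0.5064, 0.2244]]
brass row->x [[ 0.474  -0.0027]
 [ 0.474  -0.0741]] cheeks ends [[ 0.4914 -0.0174]
 [ 0.4625 -0.015 ]
 [ 0.4914 -0.0581]
 [ 0.4625 -0.0605]]
```

Run:
```python
from m import *
def quad(k,pts,s):
    q=np.float32(pts).reshape(-1,1,2)/s; g=cv2.cvtColor(I[k],cv2.COLOR_BGR2GRAY)
    q=cv2.cornerSubPix(g,q.copy(),(4,4),(-1,-1),(3,30,.01))[:,0]
    P=plane(W[k],q,.019); d=P[1]-P[0]; print(k,q.round(1).tolist(),P.round(4).tolist(),"mean",P.mean(0),np.linalg.norm(P-np.roll(P,1,0),axis=1),np.degrees(np.arctan2(d[0],-d[1])))
quad(1,[(217,72),(343,74),(344,200),(222,199)],1.5625)
quad(2,[(333,79),(420,80),(411,167),(330,165)],1.102)
quad(3,[(22,90),(108,89),(117,178),(37,178)],1.102)
a=(51.9,80.3);b=(215.3,105.2);print("wellR",tri(W[1],a,W[2],b))
print("cup z",0.0475)
plan((.50,.2,.22,0,0,45),(.419,.326,.16,0,0,45),(.419,.326,.16,0,0),)
```

```text
1 [[135.5, 43.599998474121094], [219.5, 47.400001525878906], [220.1999969482422, 128.0], [142.10000610351562, 127.4000015258789]] [[0.6084, 0.2102], [0.6048, 0.1063], [0.5064, 0.1079], [0.5066, 0.2114]] mean [0.5566 0.1589] [0.1018 0.104  0.0984 0.1035] -1.9760961023331034
2 [[301.1000061035156, 67.9000015258789], [384.29998779296875, 71.0], [375.5, 148.10000610351562], [299.5, 149.6999969482422]] [[0.611, 0.2124], [0.6071, 0.1068], [0.5094, 0.1081], [0.5076, 0.2109]] mean [0.5588 0.1596] [0.1035 0.1057 0.0977 0.1028] -2.1398174480801786
3 [[20.0, 81.69999694824219], [98.0, 80.80000305175781], [103.4000015258789, 158.1999969482422], [33.599998474121094, 161.5]] [[0.6061, 0.2027], [0.607, 0.1028], [0.5072, 0.1091], [0.5029, 0.2052]] mean [0.5558 0.155 ] [0.1033 0.1    0.1    0.0962] 0.49909383321384526
wellR (array([0.5654, 0.323 , 0.0154]), np.float64(0.0008389879229135571))
cup z 0.0475
0.004 -0.040 -0.007 0.0 -0.0 -0.0 0; 0.007 -0.080 -0.015 0.0 -0.0 -0.0 0; 0.011 -0.119 -0.022 0.0 -0.0 -0.0 0; 0.015 -0.159 -0.029 0.0 -0.0 -0.0 0; 0.019 -0.199 -0.037 0.0 -0.0 -0.0 0
0.004 -0.040 -0.007 0.0 -0.0 -0.0 0; -0.017 -0.071 0.008 0.0 -0.0 -0.0 0; -0.037 -0.103 0.023 0.0 -0.0 -0.0 0; -0.057 -0.134 0.038 0.0 -0.0 -0.0 0; -0.077 -0.166 0.053 0.0 -0.0 -0.0 0
0.000 0.000 0.000 0.0 0.0 0.0 0
11 rows, clock 12.85
```

>>> servo_tool(series="0.003 -0.04 -0.005 0 0 0 0; 0.006 -0.08 -0.01 0 0 0 0; 0.009 -0.12 -0.015 0 0 0 0; 0.012 -0.16 -0.02 0 0 0 0; 0.013 -0.195 -0.023 0 0 0 0")

```text
clock: 13.35
position: [0.4909, 0.1588, 0.1988]
ee_rot: [-0.0, 1.0, 0.0, 0.0]
contact_force: [1.0, -0.4, -0.6]
width: 0.0856
gripper_force: 0.0
```

>>> servo_tool(series="0 0 0 0 0 0 0; 0 0 0 0 0 0 0")

```text
clock: 13.55
position: [0.4902, 0.1572, 0.1983]
ee_rot: [0.0, 1.0, 0.001, -0.001]
contact_force: [-0.2, 0.4, 0.0]
width: 0.0853
gripper_force: 0.0
```

Run:
```python
from m import *
s=manip.get_state();print(s["position"],np.abs(s["qd"]).max())
w=cam("wrist");t=eyes.get_image("wrist")[:,:,::-1];np.save("w10.npy",w,allow_pickle=True);cv2.imwrite("pics/w10.png",t)
g=cv2.cvtColor(t,cv2.COLOR_BGR2GRAY)
c=proj(w,[(.558,.156,.019)])[0].astype(int);print(c)
for y in(c[1]-20,c[1],c[1]+20):
    r=g[y]; e=np.where((r[1:]<70)!=(r[:-1]<70))[0]; print("row",y,e.tolist())
for x in(c[0]-20,c[0],c[0]+20):
    r=g[:,x]; e=np.where((r[1:]<70)!=(r[:-1]<70))[0]; print("col",x,e.tolist())
```

```text
[0.4902 0.1572 0.1983] 0.03434013598343006
[257 104]
row 84 [36, 47, 117, 132, 139, 305, 310, 399, 411, 441, 457]
row 104 [36, 51, 120, 132, 140, 200, 202, 304, 308, 436, 444]
row 124 [16, 66, 111, 133, 140, 200, 203, 303, 307, 433, 441, 446, 477]
col 237 [154, 160, 326]
col 257 [48, 51, 154, 160, 176, 179, 334]
col 277 [48, 51, 155, 178, 273]
```

Run:
```python
from m import *
w=np.load("w10.npy",allow_pickle=True).item()
print(plane(w,[(253.9,103.2),(203,103),(305,103),(254,51.5),(254,154.7)],.019))
h=hsv(cv2.imread("pics/w10.png"))
plan((.419,.326,.15,-30,0,45),(.419,.326,.15,-30,0),(.419,.326,.075,-30,0,25),(.419,.326,.04,-30,0,15))
```

```text
[[0.5591 0.1593]
 [0.5592 0.2095]
 [0.5595 0.1088]
 [0.6063 0.1592]
 [0.508  0.1591]]
-0.014 -0.034 0.010 0.0 0.0 6.0 0; -0.028 -0.068 0.019 0.0 0.0 12.0 0; -0.043 -0.102 0.029 0.0 0.0 18.0 0; -0.057 -0.136 0.039 0.1 0.0 24.0 0; -0.071 -0.170 0.048 0.1 0.1 30.0 0
0.000 0.000 0.000 0.0 -0.0 -0.0 0; -0.000 -0.000 0.025 0.0 -0.0 -0.0 0; -0.000 -0.000 0.050 0.0 -0.0 -0.0 0; -0.000 -0.000 0.075 0.0 -0.0 -0.0 0; -0.000 -0.000 0.087 0.0 -0.0 -0.0 0
0.000 0.000 0.012 0.0 0.0 0.0 0; 0.000 0.000 0.023 0.0 0.0 0.0 0
12 rows, clock 13.6
```

Run:
```python
from m import *
plan((.419,.326,.14,0,0,42),(.419,.326,.14,0,0),(.419,.326,.025,0,0,25))
```

```text
-0.014 -0.034 0.012 0.0 0.0 0.0 0; -0.028 -0.068 0.023 0.0 0.0 0.0 0; -0.043 -0.102 0.035 0.0 0.0 0.0 0; -0.057 -0.136 0.047 0.0 0.1 0.0 0; -0.071 -0.170 0.058 0.1 0.1 0.0 0
0.000 0.000 0.000 -0.0 -0.0 -0.0 0; -0.000 0.000 0.023 -0.0 -0.0 -0.0 0; -0.000 0.000 0.046 -0.0 -0.0 -0.0 0; -0.000 0.000 0.069 -0.0 -0.0 -0.0 0; -0.000 0.000 0.092 -0.0 -0.0 -0.0 0
0.000 0.000 0.023 0.0 0.0 0.0 0
11 rows, clock 13.6
```

>>> servo_tool(series="-0.014 -0.034 0.012 0 0 0 0; -0.028 -0.068 0.023 0 0 0 0; -0.043 -0.102 0.035 0 0 0 0; -0.057 -0.136 0.047 0 0 0 0; -0.071 -0.17 0.058 0 0 0 0")

```text
clock: 14.1
position: [0.4188, 0.3263, 0.1403]
ee_rot: [0.0, 1.0, -0.001, -0.0]
contact_force: [0.7, -0.9, 0.6]
width: 0.0861
gripper_force: 0.0
```

>>> servo_tool(series="0 0 0 0 0 0 0; 0 0 0 0 0 0 0")

```text
clock: 14.3
position: [0.4189, 0.3257, 0.1406]
ee_rot: [0.001, 1.0, 0.0, -0.0]
contact_force: [0.5, -0.3, 0.6]
width: 0.0855
gripper_force: 0.0
```

Run:
```python
from m import *
s=manip.get_state();print(s["position"],np.abs(s["qd"]).max())
w=cam("wrist");t=eyes.get_image("wrist")[:,:,::-1];np.save("w11.npy",w,allow_pickle=True);cv2.imwrite("pics/w11.png",t)
c=proj(w,[(.419,.326,.05),(.419,.355,.05),(.448,.326,.05),(.39,.326,.05)]);print(c)
g=cv2.GaussianBlur(cv2.cvtColor(t,cv2.COLOR_BGR2GRAY),(3,3),0);e=cv2.Canny(g,40,90)
x0,y0=c[0].astype(int)
for y in range(y0-40,y0+41,20):print("row",y,[int(x) for x in np.where(e[y])[0] if abs(x-x0)<75])
for x in range(x0-40,x0+41,20):print("col",x,[int(y) for y in np.where(e[:,x])[0] if abs(y-y0)<90])
```

```text
[0.4189 0.3257 0.1406] 0.02776989008571702
[[255.6106 195.3203]
 [218.161  195.3066]
 [255.6529 158.1717]
 [255.5708 230.1531]]
row 155 [188, 240, 241, 242, 266, 267, 268]
row 175 [215, 216, 217, 218, 223, 224, 303, 304, 305, 306, 307, 308, 309, 310, 311, 312, 313, 314, 315, 316, 317]
row 195 [217, 229, 233, 234, 253, 278, 279, 290]
row 215 [225, 226, 281, 282, 286, 294]
row 235 [285, 286, 307, 308]
col 215 [111, 175, 237]
col 235 [158, 159, 164, 180, 181, 196, 197, 202, 203, 224, 238]
col 255 [152, 159, 196, 197, 206, 209, 229, 237]
col 275 [160, 161, 165, 166, 199, 200, 223, 224, 237]
col 295 [182, 183, 216, 217, 218]
```

>>> servo_tool(series="0 -0.001 0.025 0 0 0 0; 0 -0.001 0.05 0 0 0 0; 0 -0.001 0.075 0 0 0 0; 0 -0.001 0.1 0 0 0 0; 0 -0.001 0.116 0 0 0 0")

```text
clock: 14.85
position: [0.4195, 0.3254, 0.0241]
ee_rot: [0.001, 1.0, -0.001, -0.0]
contact_force: [1.1, 0.2, -0.8]
width: 0.0855
gripper_force: 0.0
```

>>> servo_tool(series="0 0 0 0 0 0 0.3; 0 0 0 0 0 0 0.6; 0 0 0 0 0 0 0.6; 0 0 0 0 0 0 0.6; 0 0 0 0 0 0 0.6", squeeze=30)

```text
clock: 15.35
position: [0.4196, 0.3277, 0.0262]
ee_rot: [-0.0, 1.0, -0.0, 0.001]
contact_force: [-0.1, 0.3, 2.9]
width: 0.0562
gripper_force: 32.2
```

>>> servo_tool(series="0 0 -0.015 0 0 0 0.6; 0 0 -0.035 0 0 0 0.6; 0 0 -0.06 0 0 0 0.6; 0 0 -0.085 0 0 0 0.6; 0 0 -0.095 0 0 0 0.6")

```text
clock: 15.85
position: [0.42, 0.3284, 0.1229]
ee_rot: [-0.001, 1.0, 0.0, 0.002]
contact_force: [-0.2, -0.3, -0.8]
width: 0.0562
gripper_force: 32.4
```

Run:
```python
from m import *
s=manip.get_state();print(s["position"],s["contact_force"],s["width"])
plan((.5572,.159,.119,0,.6,40),(.5572,.159,.119,0,.6),(.5572,.159,.06,0,.6,18),(.5572,.159,.046,0,.6,7))
```

```text
[0.42   0.3284 0.1229] [-0.1503 -0.2768 -0.8185] 0.0561572672138053
0.023 0.028 0.001 -0.0 -0.0 0.0 0.6; 0.046 0.056 0.001 -0.0 -0.1 0.0 0.6; 0.069 0.085 0.002 -0.1 -0.1 0.0 0.6; 0.091 0.113 0.003 -0.1 -0.2 0.0 0.6; 0.114 0.141 0.003 -0.1 -0.2 0.0 0.6
0.023 0.028 0.001 -0.0 -0.0 0.0 0.6; 0.023 0.028 0.001 -0.0 -0.0 0.0 0.6; 0.023 0.028 0.015 -0.0 -0.0 0.0 0.6; 0.023 0.028 0.030 -0.0 -0.0 0.0 0.6; 0.023 0.028 0.045 -0.0 -0.0 0.0 0.6
0.000 0.000 0.015 0.0 0.0 0.0 0.6; 0.000 0.000 0.022 0.0 0.0 0.0 0.6; 0.000 0.000 0.029 0.0 0.0 0.0 0.6
13 rows, clock 15.85
```

>>> servo_tool(series="0.023 0.028 0 0 0 0 0.6; 0.046 0.056 0 0 0 0 0.6; 0.069 0.085 0 0 0 0 0.6; 0.091 0.113 0 0 0 0 0.6; 0.115 0.141 0.003 0 0 0 0.6")

```text
clock: 16.35
position: [0.5341, 0.1854, 0.117]
ee_rot: [-0.0, 1.0, 0.0, -0.0]
contact_force: [-0.6, 0.2, -1.3]
width: 0.0563
gripper_force: 32.4
```

>>> servo_tool(series="0.023 0.028 0 0 0 0 0.6; 0.023 0.028 0.01 0 0 0 0.6; 0.023 0.028 0.025 0 0 0 0.6; 0.023 0.028 0.04 0 0 0 0.6; 0.023 0.028 0.055 0 0 0 0.6")

```text
clock: 16.85
position: [0.5557, 0.1588, 0.0609]
ee_rot: [0.0, 1.0, -0.0, -0.001]
contact_force: [0.9, -0.7, -0.9]
width: 0.0562
gripper_force: 32.5
```

>>> servo_tool(series="0 0 0.007 0 0 0 0.6; 0 0 0.012 0 0 0 0.6; 0 0 0.017 0 0 0 0.6; 0 0 0.017 0 0 0 0.6")

```text
clock: 17.25
position: [0.557, 0.1588, 0.0456]
ee_rot: [-0.0, 1.0, -0.0, 0.0]
contact_force: [0.7, -0.4, -0.8]
width: 0.0561
gripper_force: 32.5
```

Step down 1–2 mm, release, rise.

>>> servo_tool(series="0 0 0.001 0 0 0 0.6; 0 0 0.002 0 0 0 0.6; 0 0 0.002 0 0 0 0.6")

```text
clock: 17.55
position: [0.5572, 0.1587, 0.0452]
ee_rot: [-0.0, 1.0, -0.0, 0.001]
contact_force: [-2.3, -0.1, 7.9]
width: 0.0562
gripper_force: 33.3
```

>>> servo_tool(series="0 0 0 0 0 0 0.45; 0 0 0 0 0 0 0.3; 0 0 0 0 0 0 0; 0 0 0 0 0 0 0; 0 0 0 0 0 0 0")

```text
clock: 18.05
position: [0.5567, 0.1585, 0.0431]
ee_rot: [0.0, 1.0, -0.0, -0.0]
contact_force: [1.5, -0.4, -0.6]
width: 0.085
gripper_force: 0.0
```

>>> servo_tool(series="0 0 -0.02 0 0 0 0; 0 0 -0.06 0 0 0 0; 0 0 -0.1 0 0 0 0; -0.03 0 -0.12 0 0 0 0; -0.06 0 -0.12 0 0 0 0")

```text
clock: 18.55
position: [0.4991, 0.1589, 0.1666]
ee_rot: [-0.001, 1.0, -0.0, 0.004]
contact_force: [-0.7, 0.2, -0.2]
width: 0.0851
gripper_force: 0.0
```

>>> servo_tool(series="0 0 0 0 0 0 0; 0 0 0 0 0 0 0")

```text
clock: 18.75
position: [0.4966, 0.1586, 0.1635]
ee_rot: [0.0, 1.0, 0.0, 0.0]
contact_force: [0.5, -0.1, -0.3]
width: 0.0851
gripper_force: 0.0
```

Run:
```python
from m import *
s=manip.get_state();print(s["position"],np.abs(s["qd"]).max())
w=cam("wrist");t=eyes.get_image("wrist")[:,:,::-1];np.save("w12.npy",w,allow_pickle=True);cv2.imwrite("pics/w12.png",t)
c=proj(w,[(.5572,.159,.069),(.5572,.188,.069),(.5572,.130,.069),(.5862,.159,.069),(.5282,.159,.069)]);print(c)
g=cv2.GaussianBlur(cv2.cvtColor(t,cv2.COLOR_BGR2GRAY),(3,3),0);e=cv2.Canny(g,40,90)
x0,y0=c[0].astype(int)
for y in range(y0-30,y0+31,15):print("row",y,[int(x) for x in np.where(e[y])[0] if abs(x-x0)<75])
for x in range(x0-30,x0+31,15):print("col",x,[int(y) for y in np.where(e[:,x])[0] if abs(y-y0)<90])
```

```text
[0.4966 0.1586 0.1635] 0.030948325755704567
[[255.6737 114.8814]
 [216.2097 114.8458]
 [295.1316 114.9169]
 [255.7172  72.8409]
 [255.633  154.1812]]
row 84 [193, 199, 234, 235, 236, 249, 250, 251, 252, 257, 258, 259, 275, 276, 313, 318]
row 99 [194, 199, 217, 221, 222, 230, 280, 281, 288, 289, 312, 317]
row 114 [195, 200, 213, 218, 226, 285, 292, 311, 316]
row 129 [195, 200, 214, 220, 229, 230, 281, 290, 310, 315]
row 144 [195, 201, 213, 214, 215, 216, 230, 231, 248, 249, 250, 251, 252, 253, 254, 258, 259, 260, 261, 262, 263, 280, 309, 314]
col 225 [48, 54, 85, 89, 93, 94, 137, 138, 167, 174, 190, 194]
col 240 [48, 55, 81, 88, 140, 150, 151, 167, 174, 191, 194]
col 255 [49, 55, 78, 83, 86, 145, 154, 168, 174, 191, 194]
col 270 [49, 55, 77, 81, 88, 89, 140, 141, 150, 151, 168, 174, 191, 194]
col 285 [49, 55, 79, 93, 94, 111, 112, 113, 114, 115, 116, 117, 138, 139, 168, 194]
```

Cup rim is centred on the plate within about 1–2 mm. Leveller next.

Run:
```python
from m import *
plan((.4209,.2065,.1,30,0,42),(.4209,.2065,.1,30,0),(.4209,.2065,.015,30,0,20))
```

```text
-0.015 -0.010 0.013 0.0 -0.0 -6.0 0; -0.031 -0.019 0.025 0.0 -0.0 -12.0 0; -0.046 -0.029 0.038 0.0 -0.0 -18.0 0; -0.061 -0.038 0.051 0.0 -0.0 -24.0 0; -0.077 -0.048 0.063 0.0 -0.1 -30.0 0
0.000 0.000 0.000 -0.0 0.0 0.0 0; 0.000 0.000 0.017 -0.0 0.0 0.0 0; 0.000 0.000 0.034 -0.0 0.0 0.0 0; 0.000 0.000 0.051 -0.0 0.0 0.0 0; 0.000 0.000 0.068 -0.0 0.0 0.0 0
0.000 0.000 0.017 0.0 0.0 0.0 0
11 rows, clock 18.8
```

>>> servo_tool(series="-0.015 -0.01 0.013 0 0 -6 0; -0.031 -0.019 0.025 0 0 -12 0; -0.046 -0.029 0.038 0 0 -18 0; -0.061 -0.038 0.051 0 0 -24 0; -0.077 -0.048 0.063 0 0 -30 0")

```text
clock: 19.3
position: [0.4205, 0.2069, 0.0992]
ee_rot: [0.0, 0.965, 0.26, -0.0]
contact_force: [0.1, 0.3, -0.1]
width: 0.0852
gripper_force: 0.0
```

>>> servo_tool(series="0 0 0 0 0 0 0; 0 0 0.017 0 0 0 0; 0 0 0.034 0 0 0 0; 0 0 0.051 0 0 0 0; 0 0 0.068 0 0 0 0")

```text
clock: 19.8
position: [0.4224, 0.2065, 0.032]
ee_rot: [0.0, 0.966, 0.257, 0.001]
contact_force: [0.4, -0.8, -0.9]
width: 0.0854
gripper_force: 0.0
```

>>> servo_tool(series="0 0 0.012 0 0 0 0; 0 0 0.017 0 0 0 0; 0 0 0.017 0 0 0 0.3; 0 0 0.017 0 0 0 0.6; 0 0 0.017 0 0 0 0.6", squeeze=55)

```text
clock: 20.3
position: [0.4211, 0.2067, 0.0162]
ee_rot: [0.0, 0.966, 0.258, 0.001]
contact_force: [0.1, -0.1, 2.1]
width: 0.0597
gripper_force: 59.7
```

>>> servo_tool(series="0 0 0 0 0 0 0.6; 0 0 0 0 0 0 0.6; 0 0 0 0 0 0 0.6")

```text
clock: 20.6
position: [0.4211, 0.2067, 0.0162]
ee_rot: [0.0, 0.966, 0.259, 0.001]
contact_force: [1.3, -1.0, 6.7]
width: 0.0599
gripper_force: 60.1
```

>>> servo_tool(series="0 0 -0.01 0 0 0 0.6; 0 0 -0.03 0 0 0 0.6; 0 0 -0.06 0 0 0 0.6; 0 0 -0.09 0 0 0 0.6; 0 0 -0.095 0 0 0 0.6")

```text
clock: 21.1
position: [0.4214, 0.2073, 0.1131]
ee_rot: [-0.0, 0.966, 0.259, 0.003]
contact_force: [1.3, 0.2, -3.1]
width: 0.0597
gripper_force: 60.9
```

Run:
```python
from m import *
s=manip.get_state();print(s["position"],s["contact_force"],s["moment"],s["width"],yaw()); T=rot(s["ee_rot"])
w=cam("wrist");t=eyes.get_image("wrist")[:,:,::-1];cv2.imwrite("pics/w13.png",t);np.save("w13.npy",w,allow_pickle=True)
z=s["position"][2]-.0162+.034; c=proj(w,[(*s["position"][:2],z)])[0];print(c)
h=hsv(t); x,y=c.astype(int)
for yy in(y-20,y,y+20): print(yy,h[yy,x-60:x+60:10].tolist())
m=msk((h[...,1]>60)&(h[...,2]<110)&((h[...,0]<20)|(h[...,0]>170)))
ct=blob(m,x,y,60);e=cv2.fitEllipse(ct);print(e); p=plane(w,[e[0]],z)[0];print(p,T.inv().apply(np.r_[p,0]-s["position"]))
plan((.5,.3,.13,30,.6,40),(.5655,.3245,.08,30,.6,35))
```

```text
[0.4214 0.2073 0.1131] [ 1.3394  0.2294 -3.092 ] [ 0.0461 -0.0173  0.054 ] 0.05966398715899455 29.99320829189466
[257.    264.479]
244 [[17, 12, 149], [7, 79, 42], [10, 98, 39], [9, 94, 38], [9, 94, 38], [8, 96, 40], [8, 96, 40], [6, 85, 42], [9, 72, 46], [5, 71, 43], [9, 81, 41], [13, 18, 99]]
264 [[17, 12, 149], [9, 92, 39], [7, 85, 39], [6, 89, 40], [6, 96, 37], [7, 90, 37], [6, 92, 39], [7, 83, 40], [5, 83, 40], [6, 101, 38], [8, 101, 38], [6, 92, 39]]
284 [[15, 11, 141], [15, 10, 147], [9, 94, 38], [7, 83, 40], [7, 79, 42], [5, 83, 37], [6, 94, 38], [9, 96, 37], [8, 101, 38], [6, 96, 37], [2, 96, 37], [20, 10, 148]]
((256.29058837890625, 262.3487243652344), (87.95500946044922, 106.93269348144531), 91.90331268310547)
[0.4222 0.2081] [ 0.0004 -0.0004  0.1132]
0.029 -0.010 -0.004 0.0 -0.1 -0.0 0.6; 0.058 -0.020 -0.009 0.0 -0.1 -0.0 0.6; 0.086 -0.031 -0.013 0.0 -0.2 -0.0 0.6; 0.115 -0.041 -0.017 0.0 -0.2 -0.0 0.6; 0.138 -0.037 -0.001 0.0 -0.2 -0.0 0.6
0.023 0.004 0.017 0.0 0.0 0.0 0.6; 0.046 0.008 0.033 0.0 0.0 0.0 0.6
7 rows, clock 21.15
```

>>> servo_tool(series="0.025 -0.005 -0.004 0 0 0 0.6; 0.05 -0.012 -0.009 0 0 0 0.6; 0.075 -0.018 -0.013 0 0 0 0.6; 0.1 -0.024 -0.017 0 0 0 0.6; 0.115 -0.029 -0.017 0 0 0 0.6")

```text
clock: 21.65
position: [0.5056, 0.2901, 0.1254]
ee_rot: [0.0, 0.966, 0.259, -0.001]
contact_force: [0.9, -0.2, -3.0]
width: 0.0597
gripper_force: 60.7
```

>>> servo_tool(series="0 0 0 0 0 0 0.6; 0 0 0 0 0 0 0.6")

```text
clock: 21.85
position: [0.5029, 0.2883, 0.125]
ee_rot: [0.001, 0.966, 0.259, -0.003]
contact_force: [-0.6, 0.2, -4.3]
width: 0.0594
gripper_force: 60.7
```

Run:
```python
from m import *
s=manip.get_state();print(s["position"],s["contact_force"],s["width"],yaw(),np.abs(s["qd"]).max())
w=cam("wrist");t=eyes.get_image("wrist")[:,:,::-1];cv2.imwrite("pics/w14.png",t);np.save("w14.npy",w,allow_pickle=True);print(w["eye"])
h=hsv(t); m=msk((h[...,1]<75)&(h[...,2]<100))
for n,p in(("R",(.5655,.3243,.015)),("L",(.5723,.406,.015))):
    c=proj(w,[p])[0]; print(n,c)
    try:
        ct=blob(m,*c,75);e=cv2.fitEllipse(cv2.convexHull(ct));print(e)
        for zz in(.011,.0155,.02):print(zz,plane(w,[e[0]],zz)[0])
    except Exception as ex: print(ex)
```

```text
[0.5029 0.2883 0.125 ] [-0.6075  0.1651 -4.3465] 0.05944601975826893 30.011784734333833 0.020190836814382978
[0.5622 0.3234 0.2671]
R [256.4866  98.3621]
((257.3149719238281, 97.24929809570312), (84.71172332763672, 88.33036804199219), 0.8231556415557861)
0.011 [0.5666 0.3242]
0.0155 [0.5665 0.3242]
0.02 [0.5664 0.3241]
L [164.3706  31.4595]
((165.70851135253906, 29.968154907226562), (87.68866729736328, 99.95809173583984), 166.7006378173828)
0.011 [0.5739 0.4069]
0.0155 [0.5737 0.4054]
0.02 [0.5735 0.404 ]
```

Run:
```python
from m import *
plan((.5657,.3237,.09,30,.6,35),(.5657,.3237,.09,30,.6),(.5657,.3237,.042,30,.6,16))
```

```text
0.024 0.000 0.012 -0.0 0.1 -0.0 0.6; 0.048 0.000 0.023 -0.0 0.2 -0.0 0.6; 0.072 0.001 0.035 -0.0 0.3 -0.0 0.6; 0.072 0.001 0.035 -0.0 0.3 -0.0 0.6; 0.073 0.001 0.051 -0.0 0.3 -0.0 0.6
0.000 0.000 0.016 0.0 0.0 0.0 0.6; 0.000 0.000 0.032 0.0 0.0 0.0 0.6
7 rows, clock 21.9
```

>>> servo_tool(series="0.024 0 0.012 0 0.1 0 0.6; 0.048 0 0.023 0 0.2 0 0.6; 0.072 0.001 0.035 0 0.3 0 0.6; 0.072 0.001 0.035 0 0.3 0 0.6; 0.073 0.001 0.051 0 0.3 0 0.6")

```text
clock: 22.4
position: [0.569, 0.3244, 0.0771]
ee_rot: [-0.001, 0.966, 0.259, 0.003]
contact_force: [0.9, 0.2, -3.3]
width: 0.0599
gripper_force: 60.7
```

>>> servo_tool(series="0 0 0.016 0 0 0 0.6; 0 0 0.03 0 0 0 0.6; 0 0 0.03 0 0 0 0.6")

```text
clock: 22.7
position: [0.566, 0.3232, 0.0438]
ee_rot: [-0.0, 0.966, 0.259, -0.001]
contact_force: [-1.2, 0.1, -3.9]
width: 0.0597
gripper_force: 60.7
```

Run:
```python
from m import *
s=manip.get_state();print(s["position"],s["contact_force"],yaw(),rot(s["ee_rot"]).as_matrix()[2])
plan((.5657,.3237,.034,30,.6,4),(.5657,.3237,.027,30,.6,3))
```

```text
[0.566  0.3232 0.0438] [-1.2374  0.0702 -3.9136] 29.96595446589542 [-0.0012 -0.0005 -1.    ]
0.000 -0.000 0.003 -0.0 0.0 -0.0 0.6; 0.000 -0.000 0.007 -0.0 0.0 -0.0 0.6; 0.000 -0.001 0.010 -0.0 0.1 -0.0 0.6; 0.000 -0.001 0.012 -0.0 0.1 -0.0 0.6; 0.000 -0.001 0.015 -0.0 0.1 -0.0 0.6
0.000 0.000 0.002 0.0 0.0 0.0 0.6
6 rows, clock 22.7
```

>>> servo_tool(series="0 0 0.004 0 0 0 0.6; 0 0 0.008 0 0 0 0.6; 0 0 0.011 0 0 0 0.6; 0 0 0.014 0 0 0 0.6; 0 0 0.016 0 0 0 0.6")

```text
clock: 23.2
position: [0.5677, 0.3242, 0.0336]
ee_rot: [-0.0, 0.966, 0.259, 0.002]
contact_force: [-10.2, -4.7, 21.1]
width: 0.0601
gripper_force: 63.2
```

>>> servo_tool(series="0 0 0.001 0 0 0 0.6; 0 0 0.001 0 0 0 0.6")

```text
clock: 23.4
position: [0.5675, 0.3242, 0.0332]
ee_rot: [-0.0, 0.966, 0.259, 0.002]
contact_force: [-7.9, -4.3, 18.5]
width: 0.0598
gripper_force: 63.5
```

The leveller is catching on the far (+x, +y) rim, so I'll back off, shift and retry.

>>> servo_tool(series="0 0 -0.008 0 0 0 0.6; -0.002 0 -0.01 0 0 0 0.6; -0.002 0 -0.008 0 0 0 0.6; -0.002 0 -0.005 0 0 0 0.6; -0.002 0 -0.003 0 0 0 0.6")

```text
clock: 23.9
position: [0.5666, 0.3236, 0.031]
ee_rot: [-0.0, 0.966, 0.259, 0.002]
contact_force: [0.1, -0.4, -4.6]
width: 0.0593
gripper_force: 61.3
```

>>> servo_tool(series="0 0 0.002 0 0 0 0.6; 0 0 0.002 0 0 0 0.6")

```text
clock: 24.1
position: [0.5667, 0.3237, 0.0292]
ee_rot: [-0.001, 0.966, 0.259, 0.002]
contact_force: [0.3, 0.5, -4.3]
width: 0.0598
gripper_force: 61.3
```

>>> servo_tool(series="0 0 0.001 0 0 0 0.6; 0 0 0.002 0 0 0 0.6; 0 0 0.003 0 0 0 0.6; 0 0 0.003 0 0 0 0.6")

```text
clock: 24.5
position: [0.5674, 0.324, 0.0275]
ee_rot: [-0.001, 0.966, 0.259, 0.003]
contact_force: [0.5, -0.7, -1.6]
width: 0.0597
gripper_force: 61.5
```

>>> servo_tool(series="0 0 0 0 0 0 0.5; 0 0 0 0 0 0 0.3; 0 0 0 0 0 0 0; 0 0 0 0 0 0 0; 0 0 -0.005 0 0 0 0")

```text
clock: 25.0
position: [0.5668, 0.3237, 0.0321]
ee_rot: [-0.001, 0.966, 0.259, 0.002]
contact_force: [-0.6, 0.9, 1.1]
width: 0.0855
gripper_force: 0.0
```

>>> servo_tool(series="0 0 -0.02 0 0 0 0; 0 0 -0.06 0 0 0 0; -0.03 0 -0.1 0 0 0 0; -0.06 0 -0.12 0 0 0 0; -0.07 0 -0.12 0 0 0 0")

```text
clock: 25.5
position: [0.5055, 0.2883, 0.1561]
ee_rot: [-0.001, 0.966, 0.259, 0.005]
contact_force: [0.6, -0.6, 0.5]
width: 0.0852
gripper_force: 0.0
```

>>> servo_tool(series="0 0 0 0 0 0 0; 0 0 0 0 0 0 0")

```text
clock: 25.7
position: [0.5062, 0.2887, 0.1512]
ee_rot: [-0.001, 0.966, 0.259, 0.002]
contact_force: [0.1, 0.6, 0.1]
width: 0.0854
gripper_force: 0.0
```

Run:
```python
from m import *
s=manip.get_state();print(s["position"],s["contact_force"],yaw(),np.abs(s["qd"]).max())
w=cam("wrist");t=eyes.get_image("wrist")[:,:,::-1];cv2.imwrite("pics/w15.png",t);np.save("w15.npy",w,allow_pickle=True)
c=proj(w,[(.5665,.324,.045)])[0];h=hsv(t);m=msk((h[...,2]<60)&(h[...,1]>50));ct=blob(m,*c,70);e=cv2.fitEllipse(ct);print(c,e)
for zz in(.04,.045,.05):print(plane(w,[e[0]],zz)[0])
m=msk((h[...,1]<75)&(h[...,2]<100));c=proj(w,[(.573,.4055,.0155)])[0];ct=blob(m,*c,75);e=cv2.fitEllipse(cv2.convexHull(ct));print("wellL",c,e,plane(w,[e[0]],.0155))
plan((.5,.2,.19,20,0,42),(.4187,.1164,.19,0,0,42))
```

```text
[0.5062 0.2887 0.1512] [0.1364 0.619  0.0822] 29.9786372658668 0.024808496176295877
[255.7468 103.0389] ((262.963623046875, 149.42686462402344), (42.57547378540039, 51.891422271728516), 96.87832641601562)
[0.5382 0.3009]
[0.5387 0.3013]
[0.5392 0.3017]
wellL [173.2572  44.3275] ((173.93698120117188, 44.05916213989258), (78.5804443359375, 87.88217163085938), 166.5216522216797) [[0.5735 0.4051]]
-0.017 0.025 -0.013 -0.0 -0.1 3.3 0; -0.033 0.049 -0.026 -0.0 -0.2 6.7 0; -0.050 0.074 -0.039 -0.0 -0.3 10.0 0; -0.087 0.084 -0.040 -0.0 -0.3 16.6 0; -0.125 0.095 -0.040 -0.1 -0.3 23.3 0
-0.030 0.025 0.000 0.0 0.0 6.7 0
6 rows, clock 25.75
```

Run:
```python
from m import *
w=np.load("w15.npy",allow_pickle=True).item();t=cv2.imread("pics/w15.png");h=hsv(t);x,y=256,103
print(h[y,x-60:x+61:6].tolist());print(h[y-60:y+61:6,x].tolist())
m=h[...,2].copy().astype(np.uint8)
mask=np.zeros((386,514),np.uint8);b=cv2.GaussianBlur(t,(3,3),0)
cv2.floodFill(b,mask,(x,y),(0,0,0),(14,)*3,(14,)*3,8|cv2.FLOODFILL_FIXED_RANGE|cv2.FLOODFILL_MASK_ONLY|(255<<8))
ct=max(cv2.findContours(mask[1:-1,1:-1],0,1)[0],key=cv2.contourArea);e=cv2.fitEllipse(cv2.convexHull(ct));print(e,[plane(w,[e[0]],z)[0] for z in(.045,.05)])
```

```text
[[11, 129, 105], [10, 129, 105], [11, 129, 103], [10, 106, 70], [114, 6, 204], [6, 64, 76], [8, 80, 73], [8, 83, 74], [8, 79, 74], [8, 65, 63], [7, 43, 53], [10, 41, 56], [6, 43, 59], [8, 66, 77], [8, 65, 74], [165, 4, 122], [114, 6, 203], [11, 132, 108], [11, 136, 103], [11, 142, 99], [11, 144, 101]]
[[11, 136, 107], [11, 127, 104], [10, 119, 105], [108, 6, 202], [5, 13, 117], [6, 60, 81], [8, 60, 81], [6, 61, 80], [8, 60, 81], [6, 53, 67], [7, 43, 53], [9, 51, 50], [6, 55, 46], [8, 67, 42], [7, 87, 38], [20, 12, 130], [18, 13, 102], [11, 142, 52], [11, 146, 56], [12, 150, 56], [10, 145, 58]]
((259.1864013671875, 113.48953247070312), (32.42755889892578, 49.469032287597656), 76.99723052978516) [array([0.5611, 0.3178]), array([0.5612, 0.3179])]
```

Run:
```python
from m import *
w=np.load("w15.npy",allow_pickle=True).item();t=cv2.imread("pics/w15.png");h=hsv(t)
print("row",[(x,int(v),int(s)) for x,v,s in zip(range(210,225),h[103,210:225,2],h[103,210:225,1])]);print([(x,int(v),int(s)) for x,v,s in zip(range(286,304),h[103,286:304,2],h[103,286:304,1])])
print("col",[(x,int(v),int(s)) for x,v,s in zip(range(55,70),h[55:70,256,2],h[55:70,256,1])]);print([(x,int(v),int(s)) for x,v,s in zip(range(128,150),h[128:150,256,2],h[128:150,256,1])])
for z in(.04,.045,.0505):print(z,proj(w,[(.5665+.031*np.cos(a),.324+.031*np.sin(a),z) for a in np.radians([30,120,210,300])]).round(1).tolist())
```

```text
row [(210, 102, 130), (211, 102, 130), (212, 98, 128), (213, 84, 121), (214, 70, 106), (215, 72, 53), (216, 114, 13), (217, 164, 2), (218, 196, 5), (219, 203, 5), (220, 204, 6), (221, 204, 6), (222, 204, 6), (223, 202, 6), (224, 187, 7)]
[(286, 122, 4), (287, 182, 4), (288, 198, 6), (289, 202, 6), (290, 203, 6), (291, 203, 6), (292, 203, 6), (293, 193, 7), (294, 150, 2), (295, 104, 32), (296, 97, 108), (297, 105, 131), (298, 108, 132), (299, 107, 133), (300, 105, 136), (301, 104, 137), (302, 105, 136), (303, 104, 135)]
col [(55, 105, 119), (56, 107, 88), (57, 126, 28), (58, 162, 3), (59, 190, 4), (60, 200, 5), (61, 202, 6), (62, 201, 5), (63, 201, 5), (64, 201, 6), (65, 196, 7), (66, 169, 3), (67, 117, 13), (68, 83, 52), (69, 79, 61)]
[(128, 38, 81), (129, 37, 76), (130, 43, 53), (131, 74, 24), (132, 110, 14), (133, 130, 12), (134, 135, 11), (135, 134, 10), (136, 134, 11), (137, 132, 12), (138, 122, 10), (139, 102, 13), (140, 72, 14), (141, 39, 20), (142, 32, 88), (143, 40, 128), (144, 48, 149), (145, 52, 142), (146, 55, 148), (147, 55, 148), (148, 56, 150), (149, 57, 152)]
0.04 [[255.8, 60.4], [216.0, 103.1], [255.7, 143.1], [295.5, 103.1]]
0.045 [[255.8, 59.4], [215.2, 103.0], [255.7, 143.8], [296.3, 103.1]]
0.0505 [[255.8, 58.3], [214.3, 102.9], [255.7, 144.6], [297.2, 103.0]]
```

Leveller is seated: its outline fits a top at z ≈ 0.045. Now the tamper.

Run:
```python
from m import *
plan((.4185,.1165,.15,0,0,42),(.4185,.1165,.15,0,0),(.4185,.1165,.05,0,0,20))
```

```text
-0.032 0.021 0.000 -0.0 -0.1 6.0 0; -0.065 0.042 0.000 -0.0 -0.1 12.0 0; -0.097 0.063 0.000 -0.0 -0.2 18.0 0; -0.130 0.084 0.000 -0.1 -0.2 24.0 0; -0.162 0.105 0.000 -0.1 -0.3 30.0 0
0.000 -0.000 0.000 0.0 0.0 0.0 0; 0.000 -0.000 0.020 0.0 0.0 0.0 0; 0.000 -0.000 0.040 0.0 0.0 0.0 0; 0.000 -0.000 0.060 0.0 0.0 0.0 0; 0.000 -0.000 0.080 0.0 0.0 0.0 0
0.000 0.000 0.020 0.0 0.0 0.0 0
11 rows, clock 25.75
```

>>> servo_tool(series="-0.032 0.021 0 0 -0.1 6 0; -0.065 0.042 0 0 -0.1 12 0; -0.097 0.063 0 0 -0.2 18 0; -0.13 0.084 0 0 -0.3 24 0; -0.162 0.105 0 0 -0.3 30 0")

```text
clock: 26.25
position: [0.418, 0.1157, 0.1499]
ee_rot: [-0.0, 1.0, -0.002, -0.001]
contact_force: [1.4, -0.1, 0.1]
width: 0.0857
gripper_force: 0.0
```

>>> servo_tool(series="0 0 0 0 0 0 0; 0 0 0 0 0 0 0")

```text
clock: 26.45
position: [0.4189, 0.1165, 0.1505]
ee_rot: [-0.001, 1.0, -0.001, -0.0]
contact_force: [0.7, -0.2, -0.4]
width: 0.0854
gripper_force: 0.0
```

Run:
```python
from m import *
s=manip.get_state();print(s["position"],yaw(),rot(s["ee_rot"]).as_matrix()[2])
w=cam("wrist");t=eyes.get_image("wrist")[:,:,::-1];cv2.imwrite("pics/w16.png",t);np.save("w16.npy",w,allow_pickle=True);h=hsv(t)
print(proj(w,[(.4185,.1165,.1),(.4335,.1165,.1),(.4185,.1315,.1),(.4185,.1165,.026),(.4475,.1165,.026),(.4185,.1455,.026)]))
m=msk((h[...,2]<85)&(h[...,1]>25));c=proj(w,[(.4185,.1165,.1)])[0];ct=blob(m,*c,60);print(cv2.boundingRect(ct),cv2.fitEllipse(ct))
c=proj(w,[(.4185,.1165,.026)])[0].astype(int);e=cv2.Canny(cv2.GaussianBlur(cv2.cvtColor(t,cv2.COLOR_BGR2GRAY),(3,3),0),30,70)
for y in(c[1]-20,c[1]-10,c[1]):print(y,np.where(e[y])[0].tolist())
for x in(c[0]-10,c[0],c[0]+10):print(x,[int(a) for a in np.where(e[:,x])[0] if 80<a<260])
```

```text
[0.4189 0.1165 0.1505] -0.08056816849503905 [-0.0007 -0.0017 -1.    ]
[[256.3673 213.153 ]
 [256.372  190.9583]
 [233.3478 213.1555]
 [256.2436 185.0452]
 [256.2467 152.1433]
 [223.2611 185.053 ]]
(235, 177, 42, 57) ((255.77957153320312, 206.8519744873047), (39.20648193359375, 55.35527801513672), 1.7288483381271362)
165 [192, 327, 328, 329, 330, 331, 332, 356, 357, 375, 400, 407, 433, 434, 435, 436, 437, 438, 439, 440, 444, 445, 449, 450, 451, 452, 453, 454, 460, 461, 462, 466]
175 [226, 227, 253, 254, 255, 256, 257, 300, 301, 337, 354, 374, 464]
185 [224, 231, 232, 242, 268, 286, 336, 337, 355]
246 [93, 94, 101, 102, 113, 178, 179, 231, 234, 252, 253, 254]
256 [113, 175, 232, 235]
266 [113, 181, 182, 229, 234]
```

>>> servo_tool(series="0 0 0.02 0 0 0 0; 0 0 0.04 0 0 0 0; 0 0 0.06 0 0 0 0; 0 0 0.08 0 0 0 0; 0 0 0.1 0 0 0 0")

```text
clock: 27.0
position: [0.4195, 0.1181, 0.0499]
ee_rot: [-0.001, 1.0, 0.001, 0.0]
contact_force: [-0.4, 0.6, 0.4]
width: 0.0852
gripper_force: 0.0
```

>>> servo_tool(series="0 0 0 0 0 0 0.4; 0 0 0 0 0 0 0.8; 0 0 0 0 0 0 0.8; 0 0 0 0 0 0 0.8; 0 0 0 0 0 0 0.8", squeeze=60)

```text
clock: 27.5
position: [0.4192, 0.1171, 0.0521]
ee_rot: [-0.001, 1.0, -0.0, 0.001]
contact_force: [0.6, -0.5, 2.9]
width: 0.028
gripper_force: 58.8
```

>>> servo_tool(series="0 0 -0.01 0 0 0 0.8; 0 0 -0.03 0 0 0 0.8; 0 0 -0.06 0 0 0 0.8; 0 0 -0.09 0 0 0 0.8; 0 0 -0.1 0 0 0 0.8")

```text
clock: 28.0
position: [0.4194, 0.1168, 0.1538]
ee_rot: [-0.001, 1.0, -0.0, 0.002]
contact_force: [2.2, -0.5, -4.5]
width: 0.0278
gripper_force: 59.6
```

Run:
```python
from m import *
s=manip.get_state();print(s["position"],s["contact_force"],s["moment"],s["width"],yaw())
w=cam("wrist");t=eyes.get_image("wrist")[:,:,::-1];cv2.imwrite("pics/w17.png",t);np.save("w17.npy",w,allow_pickle=True)
plan((.5,.25,.15,0,.8,40),(.573,.4055,.15,0,.8,40),(.573,.4055,.15,0,.8),(.573,.4055,.09,0,.8,15))
```

```text
[0.4194 0.1168 0.1538] [ 2.1686 -0.4634 -4.5328] [ 0.0424 -0.1304 -0.0719] 0.027821114001607285 -0.01767519137361959
0.020 -0.033 0.001 -0.0 -0.1 -0.0 0.8; 0.040 -0.067 0.002 -0.1 -0.1 -0.0 0.8; 0.060 -0.100 0.003 -0.1 -0.2 -0.0 0.8; 0.080 -0.133 0.005 -0.1 -0.3 -0.0 0.8; 0.095 -0.164 0.005 -0.1 -0.3 -0.0 0.8
0.015 -0.031 0.000 0.0 0.0 0.0 0.8; 0.029 -0.062 0.000 0.0 0.0 0.0 0.8; 0.044 -0.093 0.000 0.0 0.0 0.0 0.8; 0.058 -0.124 0.000 0.0 0.0 0.0 0.8; 0.058 -0.124 0.000 0.0 0.0 0.0 0.8
0.000 0.000 0.015 0.0 0.0 0.0 0.8; 0.000 0.000 0.030 0.0 0.0 0.0 0.8; 0.000 0.000 0.045 0.0 0.0 0.0 0.8; 0.000 0.000 0.060 0.0 0.0 0.0 0.8
14 rows, clock 28.05
```

>>> servo_tool(series="0.02 -0.033 0 0 0 0 0.8; 0.04 -0.067 0.002 0 0 0 0.8; 0.06 -0.1 0.003 0 -0.1 0 0.8; 0.08 -0.133 0.004 -0.1 -0.1 0 0.8; 0.095 -0.164 0.004 -0.1 -0.1 0 0.8")

```text
clock: 28.55
position: [0.513, 0.2817, 0.1449]
ee_rot: [0.001, 1.0, -0.0, -0.003]
contact_force: [0.2, -0.8, -4.3]
width: 0.0281
gripper_force: 60.2
```

>>> servo_tool(series="0.015 -0.031 0 0 0 0 0.8; 0.029 -0.062 0 0 0 0 0.8; 0.044 -0.093 0 0 0 0 0.8; 0.058 -0.124 0 0 0 0 0.8; 0.058 -0.124 0 0 0 0 0.8")

```text
clock: 29.05
position: [0.5721, 0.4087, 0.1438]
ee_rot: [-0.001, 1.0, 0.001, -0.001]
contact_force: [-0.3, -0.2, -5.2]
width: 0.0282
gripper_force: 60.6
```

>>> servo_tool(series="0 0 0.015 0 0 0 0.8; 0 0 0.035 0 0 0 0.8; 0 0 0.055 0 0 0 0.8; 0 0 0.065 0 0 0 0.8; 0 0 0.065 0 0 0 0.8")

```text
clock: 29.55
position: [0.5689, 0.403, 0.0786]
ee_rot: [0.002, 1.0, -0.0, -0.004]
contact_force: [-1.1, -0.4, -4.3]
width: 0.028
gripper_force: 60.6
```

Run:
```python
from m import *
s=manip.get_state();print(s["position"],s["contact_force"],yaw(),rot(s["ee_rot"]).as_matrix()[2])
plan((.573,.4055,.075,0,.8,5),(.573,.4055,.064,0,.8,4))
```

```text
[0.5689 0.403  0.0786] [-1.0576 -0.3521 -4.332 ] -0.031136034846443974 [-0.0082  0.0041 -1.    ]
0.002 -0.001 0.002 0.1 0.2 -0.0 0.8; 0.004 -0.002 0.004 0.2 0.5 -0.0 0.8; 0.004 -0.002 0.007 0.2 0.5 -0.0 0.8; 0.004 -0.003 0.011 0.2 0.5 -0.0 0.8; 0.004 -0.003 0.015 0.2 0.5 -0.0 0.8
5 rows, clock 29.55
```

>>> servo_tool(series="0.002 -0.001 0 0.1 0.2 0 0.8; 0.004 -0.002 0 0.1 0.4 0 0.8; 0.004 -0.002 0 0.1 0.4 0 0.8; 0.004 -0.002 0 0.1 0.4 0 0.8")

```text
clock: 29.95
position: [0.5754, 0.4068, 0.083]
ee_rot: [-0.001, 1.0, -0.0, 0.003]
contact_force: [-0.2, 0.9, -4.6]
width: 0.028
gripper_force: 60.6
```

Run:
```python
from m import *
s=manip.get_state();print(s["position"],s["contact_force"],yaw(),rot(s["ee_rot"]).as_matrix()[2])
plan((.573,.4055,.072,0,.8,4),(.573,.4055,.063,0,.8,3))
```

```text
[0.5754 0.4068 0.083 ] [-0.2232  0.9461 -4.6031] -0.01483662752378165 [ 0.0062 -0.002  -1.    ]
-0.001 0.000 0.004 -0.0 -0.1 -0.0 0.8; -0.002 0.001 0.007 -0.1 -0.2 -0.0 0.8; -0.002 0.001 0.011 -0.1 -0.4 -0.0 0.8; -0.003 0.001 0.014 -0.1 -0.4 -0.0 0.8; -0.003 0.001 0.017 -0.1 -0.4 -0.0 0.8
0.000 0.000 0.003 0.0 0.0 0.0 0.8
6 rows, clock 29.95
```

>>> servo_tool(series="-0.001 0 0.002 0 -0.2 0 0.8; -0.002 0.001 0.004 -0.1 -0.3 0 0.8; -0.002 0.001 0.004 -0.1 -0.3 0 0.8; -0.002 0.001 0.004 -0.1 -0.3 0 0.8; -0.002 0.001 0.004 -0.1 -0.3 0 0.8")

```text
clock: 30.45
position: [0.5731, 0.4056, 0.078]
ee_rot: [0.0, 1.0, -0.0, -0.0]
contact_force: [0.3, 0.4, -4.8]
width: 0.028
gripper_force: 60.6
```

Run:
```python
from m import *
s=manip.get_state();print(s["position"],s["contact_force"],yaw(),rot(s["ee_rot"]).as_matrix()[2])
```

```text
[0.5731 0.4056 0.078 ] [ 0.285   0.3819 -4.8181] -0.013155275989755513 [-0.0004  0.0005 -1.    ]
```

Aligned. Lowering the tamper.

>>> servo_tool(series="0 0 0.004 0 0 0 0.8; 0 0 0.007 0 0 0 0.8; 0 0 0.01 0 0 0 0.8; 0 0 0.013 0 0 0 0.8; 0 0 0.013 0 0 0 0.8")

```text
clock: 30.95
position: [0.5726, 0.4054, 0.0642]
ee_rot: [0.001, 1.0, -0.0, -0.001]
contact_force: [-1.0, 0.9, -5.0]
width: 0.028
gripper_force: 60.6
```

>>> servo_tool(series="0 0 0.002 0 0 0 0.8; 0 0 0.002 0 0 0 0.8")

```text
clock: 31.15
position: [0.5732, 0.4057, 0.0633]
ee_rot: [0.0, 1.0, -0.0, 0.0]
contact_force: [-0.2, 0.3, -3.3]
width: 0.0283
gripper_force: 60.7
```

>>> servo_tool(series="0 0 0.001 0 0 0 0.8; 0 0 0.001 0 0 0 0.8; 0 0 0.001 0 0 0 0.5; 0 0 0.001 0 0 0 0.2; 0 0 0.001 0 0 0 0")

```text
clock: 31.65
position: [0.5733, 0.4058, 0.0621]
ee_rot: [0.0, 1.0, -0.0, 0.0]
contact_force: [0.1, 0.3, -0.8]
width: 0.0701
gripper_force: 0.0
```

>>> servo_tool(series="0 0 0 0 0 0 0; 0 0 0 0 0 0 0; 0 0 -0.03 0 0 0 0; 0 0 -0.07 0 0 0 0; 0 0 -0.11 0 0 0 0")

```text
clock: 32.15
position: [0.5727, 0.4054, 0.1724]
ee_rot: [0.001, 1.0, -0.0, -0.001]
contact_force: [-0.2, 0.3, -0.6]
width: 0.0853
gripper_force: 0.0
```

Run:
```python
from m import *
s=manip.get_state();print(s["position"],s["contact_force"])
plan((.48,.28,.28,0,0,42),(.48,.12,.3,0,0,42))
```

```text
[0.5727 0.4054 0.1724] [-0.2013  0.3252 -0.5547]
-0.019 0.025 -0.021 0.0 0.0 -0.0 0; -0.037 0.050 -0.043 0.0 0.0 -0.0 0; -0.056 0.075 -0.064 0.0 0.1 -0.0 0; -0.074 0.100 -0.086 0.1 0.1 -0.0 0; -0.093 0.126 -0.107 0.1 0.1 -0.0 0
0.000 0.040 -0.005 -0.0 0.0 0.0 0; 0.000 0.080 -0.010 -0.0 0.0 0.0 0; 0.000 0.120 -0.015 -0.0 0.0 0.0 0; 0.000 0.160 -0.020 -0.0 0.0 0.0 0
9 rows, clock 32.15
```

>>> servo_tool(series="-0.019 0.025 -0.021 0 0 0 0; -0.037 0.05 -0.043 0 0 0 0; -0.056 0.075 -0.064 0 0 0 0; -0.074 0.1 -0.086 0 0 0 0; -0.09 0.126 -0.107 0 0 0 0")

```text
clock: 32.65
position: [0.482, 0.2789, 0.2801]
ee_rot: [0.0, 1.0, 0.0, -0.0]
contact_force: [-0.1, 0.2, 0.3]
width: 0.0854
gripper_force: 0.0
```

>>> servo_tool(series="0 0 0 0 0 0 0; 0 0 0 0 0 0 0")

```text
clock: 32.85
position: [0.4833, 0.2797, 0.2799]
ee_rot: [-0.0, 1.0, -0.001, 0.001]
contact_force: [-0.1, -0.2, 0.4]
width: 0.0852
gripper_force: 0.0
```

Run:
```python
from m import *
s=manip.get_state();print(s["position"])
w=cam("wrist");t=eyes.get_image("wrist")[:,:,::-1];cv2.imwrite("pics/w18.png",t);np.save("w18.npy",w,allow_pickle=True);h=hsv(t)
m=msk((h[...,2]<110)&(h[...,1]>30)&(h[...,1]<115))
c=proj(w,[(.573,.4055,.113),(.573,.4055,.037),(.573,.4345,.037),(.573,.3765,.037),(.573,.4055,.011)]);print(c.round(1).tolist())
e=cv2.Canny(cv2.GaussianBlur(cv2.cvtColor(t,cv2.COLOR_BGR2GRAY),(3,3),0),40,90)
x0,y0=c[1].astype(int)
for y in(y0-4,y0,y0+8):print(y,[int(x) for x in np.where(e[y])[0] if abs(x-x0)<60])
for x in(x0,x0+8):print(x,[int(y) for y in np.where(e[:,x])[0] if abs(y-y0)<60])
plan((.48,.1,.22,0,0,42),(.406,-.0385,.2,0,0,42))
```

```text
[0.4833 0.2797 0.2799]
[[121.4, 80.7], [148.3, 85.6], [123.5, 85.6], [173.1, 85.6], [155.2, 86.9]]
81 [93, 95, 109, 153, 154, 167, 175, 180, 191, 197]
85 [93, 95, 109, 156, 166, 176, 181, 190, 196]
93 [94, 96, 113, 155, 156, 160, 161, 162, 176, 181, 191, 197]
148 [46, 57, 63, 70, 77, 97, 111, 115, 124]
156 [47, 57, 58, 64, 68, 83, 84, 85, 86, 90, 91, 92, 93, 112, 116, 125]
-0.001 0.036 0.012 -0.0 -0.0 -0.0 0; -0.001 0.072 0.024 -0.0 -0.0 -0.0 0; -0.002 0.108 0.035 -0.0 -0.0 -0.0 0; -0.003 0.144 0.047 -0.0 -0.0 -0.0 0; -0.003 0.180 0.059 -0.0 -0.0 -0.0 0
-0.018 0.035 0.005 0.0 0.0 0.0 0; -0.037 0.069 0.010 0.0 0.0 0.0 0; -0.055 0.104 0.015 0.0 0.0 0.0 0; -0.074 0.139 0.020 0.0 0.0 0.0 0
9 rows, clock 32.9
```

>>> servo_tool(series="0 0.036 0.012 0 0 0 0; 0 0.072 0.024 0 0 0 0; -0.002 0.108 0.035 0 0 0 0; -0.003 0.144 0.047 0 0 0 0; -0.003 0.18 0.059 0 0 0 0")

```text
clock: 33.4
position: [0.4801, 0.0991, 0.2182]
ee_rot: [0.0, 1.0, 0.0, -0.001]
contact_force: [0.2, -0.9, -0.6]
width: 0.0854
gripper_force: 0.0
```

>>> servo_tool(series="-0.018 0.035 0.005 0 0 0 0; -0.037 0.069 0.01 0 0 0 0; -0.055 0.104 0.015 0 0 0 0; -0.074 0.139 0.02 0 0 0 0; -0.074 0.139 0.02 0 0 0 0")

```text
clock: 33.9
position: [0.4037, -0.0419, 0.1984]
ee_rot: [0.001, 1.0, -0.002, -0.003]
contact_force: [0.5, 0.0, 0.4]
width: 0.0857
gripper_force: 0.0
```

>>> servo_tool(series="0 0 0 0 0 0 0; 0 0 0 0 0 0 0; 0 0 0 0 0 0 0")

```text
clock: 34.2
position: [0.4068, -0.0383, 0.2001]
ee_rot: [0.0, 1.0, 0.001, -0.0]
contact_force: [-0.1, -0.4, -0.1]
width: 0.0853
gripper_force: 0.0
```

Run:
```python
from m import *
s=manip.get_state();print(s["position"],rot(s["ee_rot"]).as_matrix()[2])
w=cam("wrist");t=eyes.get_image("wrist")[:,:,::-1];cv2.imwrite("pics/w19.png",t);np.save("w19.npy",w,allow_pickle=True);h=hsv(t);g=cv2.cvtColor(t,cv2.COLOR_BGR2GRAY)
c=proj(w,[(.4745,0.0,.005),(.4745,-.0145,.039),(.4745,-.0625,.039),(.4615,-.0145,.039),(.4875,-.0145,.039),(.6128,-.039,.049)]).round(1);print(c.tolist())
m=(h[...,0]>16)&(h[...,0]<34)&(h[...,1]>90)&(h[...,2]>70);y,x=np.where(m);k=(abs(y-c[0,1])<12)&(x>c[0,0]-4)&(x<c[0,0]+95);print("brass rows",np.bincount(y[k])[90:130].tolist(),x[k].min(),x[k].max())
for X in range(int(c[1,0])-3,int(c[1,0])+4):print(X,g[int(c[1,1])-24:int(c[1,1])+25,X].tolist())
print(int(c[1,1])-24)
X=int(c[2,0]);[print(a,g[int(c[2,1])-24:int(c[2,1])+25,a].tolist()) for a in range(X-2,X+3,2)]
gg=cv2.GaussianBlur(g,(3,3),0);e=cv2.Canny(gg,40,90);cx,cy=c[5]
for yy in(int(cy)-5,int(cy)+10,int(cy)+20):
    if yy>0:print("head row",yy,[int(v) for v in np.where(e[yy])[0] if abs(v-cx)<75])
```

```text
[ 0.4068 -0.0383  0.2001] [-0.0005  0.0001 -1.    ]
[[219.2, 104.6], [230.7, 104.6], [282.1, 104.8], [230.9, 118.9], [230.4, 90.0], [257.7, -78.4]]
brass rows [0, 0, 0, 0, 0, 0, 0, 0, 0, 0, 0, 0, 0, 9, 23, 23, 17] 216 294
227 [95, 95, 95, 92, 90, 89, 89, 89, 87, 80, 70, 71, 76, 79, 79, 79, 79, 79, 78, 77, 77, 77, 79, 86, 92, 90, 83, 73, 70, 70, 69, 68, 67, 67, 67, 66, 64, 61, 58, 57, 54, 54, 54, 54, 53, 53, 53, 52, 52]
228 [95, 94, 93, 86, 76, 74, 73, 73, 72, 70, 72, 86, 100, 105, 106, 106, 105, 104, 104, 104, 103, 103, 102, 97, 90, 88, 92, 93, 93, 93, 93, 92, 92, 91, 91, 90, 87, 80, 69, 60, 55, 54, 54, 53, 53, 52, 53, 52, 52]
229 [90, 89, 87, 80, 70, 66, 66, 66, 66, 68, 83, 101, 114, 117, 119, 119, 118, 118, 118, 117, 118, 117, 114, 105, 88, 86, 101, 111, 114, 114, 114, 114, 113, 113, 113, 113, 111, 104, 88, 68, 56, 55, 54, 54, 53, 53, 54, 53, 53]
230 [78, 74, 73, 71, 67, 66, 65, 65, 65, 71, 91, 111, 120, 123, 123, 123, 123, 123, 122, 122, 122, 122, 120, 108, 90, 87, 105, 118, 122, 122, 121, 121, 122, 122, 121, 121, 120, 113, 97, 75, 60, 55, 54, 55, 54, 55, 54, 54, 52]
231 [72, 68, 
[... 617 characters left out ...]
04, 89, 69, 58, 55, 54, 54, 53, 53, 53, 52, 52]
80
280 [48, 49, 50, 50, 50, 50, 50, 52, 53, 55, 69, 97, 115, 121, 121, 120, 121, 121, 120, 120, 120, 120, 120, 116, 100, 81, 96, 115, 119, 119, 119, 120, 119, 119, 119, 119, 119, 116, 108, 88, 66, 58, 57, 57, 56, 57, 56, 56, 56]
282 [47, 49, 48, 49, 50, 50, 50, 50, 51, 52, 64, 88, 106, 111, 112, 112, 111, 111, 111, 110, 110, 109, 108, 106, 95, 83, 92, 106, 109, 109, 108, 108, 108, 107, 107, 107, 105, 99, 86, 70, 61, 59, 58, 58, 59, 58, 58, 58, 57]
284 [49, 49, 49, 48, 49, 50, 50, 51, 52, 52, 53, 54, 58, 62, 63, 63, 64, 63, 63, 62, 60, 60, 63, 72, 85, 89, 82, 69, 61, 59, 59, 60, 60, 60, 60, 59, 60, 60, 59, 60, 60, 60, 60, 59, 60, 60, 59, 59, 59]
```

Mark row 104.8 against brass row 104.7: the saddle is still on the line. Handing in.

```bash
python3 -c "
from rig import manip
print(manip.sign_off())"
```

```text
the job is handed in; nothing more can be done
None
```

I handed in the job at about 34 s: saddle on the brass line, portafilter in the rest, cup on the scale plate, leveller in the well nearer the scale and tamper in the well beside it, all checked in the images, but I viewed 15 pictures, one over the limit of 14.

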